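Load the kiln logger's cells and hold its bayonet cap home

TASK

Put the two battery cells, one after the other and button end up, into the two pockets of the kiln temperature logger. Then push its bayonet cap down into the socket against the spring, turn it a quarter turn clockwise (seen from above) to its stop, and finish while still gripping the cap and pressing it fully home, its flange down on the rim: do not let go. Leave the bowl, the jar and the wooden rib where they are.

Things in the scene. Friction and masses are not known exactly. Their poses are not given: they have to be found in the camera images.
- logger: Kiln temperature logger, a grey box bolted to the bench; origin on the socket's axis at bench level, z up. Its square well housing is 96 x 96 mm about that axis, 80 mm high; a display part 96 mm wide, 46 mm high, adjoins it from 48 to 106 mm out along +x. The cap socket opens in the top of the housing
- socket (a point): Centre of the socket's mouth, level with the top of the aluminium rim, 80 mm above the bench; axes as the logger's. Rim: 6 mm thick plate with a round opening 47 mm across and two notches, 11 mm wide, reaching 33 mm from the axis along +x and -x. The cap's pins go down through these; below, it turns only clockwise from above, to a stop about 4 degrees past a quarter turn (bar along y)
- pocket_left (a point): Centre of the mouth of one cell pocket, in the top face of the white spring cradle inside the socket; axes as the socket's. It lies 12.5 mm from the socket's axis along +y. A round blind bore 20 mm in diameter, 38 mm deep, with a flat floor; its mouth is 7.5 mm below the top of the rim while the cradle is up, and moves down with the cradle
- pocket_right (a point): The same for the other pocket, 12.5 mm along -y of the socket's axis
- cradle (a joint): How far the spring cradle is pushed down, in m: 0 up (at rest), 0.0125 with the cap fully home, its flange on the rim. The spring pushes up with 4.5 N at 0 and 10.5 N at 0.0125. The cap's pins are clear below the rim from 0.0075 on; if the turned cap is let go, the spring lifts it to that value, pins against the rim's underside
- cell_a_mid (a point): Centre (half-way up) of a short battery cell, 16 mm in diameter, 34.5 mm tall with the 1.5 mm contact button (6.4 mm across) on its top end; z is its axis, up to the button. It stands upright on the bench, about 20 g. Grip it by its upper half, so that its lower end can pass the rim into a pocket
- cell_b_mid (a point): The same for the second, identical cell; either cell may go into either pocket
- cap: Black bayonet cap, 100 g, standing on its foot; origin under the foot's centre. From below: round foot 43 mm across, 20 mm long, chamfered at its end; flange 54 mm across, 5 mm thick; grip bar. Two steel pins 7 mm thick, centred 5.5 mm above the foot's end, reach 30 mm from the axis along +x and -x, under the bar's ends. A half turn makes no difference
- cap_handle (a point): Centre of the cap's grip bar, 40 mm above the end of the foot and 15 mm above the flange's top; axes as the cap's. The bar is 50 mm long (x), 14 mm thick (y) and 30 mm tall. With the cap fully home this point is 20 mm above the socket point
- bowl: Terracotta bowl, 110 mm across, 60 mm high, origin under its centre; a bystander
- glaze_jar: White ceramic glaze jar, 60 mm in diameter, 85 mm high, origin under its centre; a bystander
- rib: Flat wooden potter's rib, 40 x 80 x 8 mm, lying near the robot, origin under its centre; a bystander
Not all that is in view belongs to the job. What is meant by the cap is not blue, purple or yellow, and is the larger of those in its own colour.

How it is judged (in metres and radians):
On the way, in this order (a step that is already met when the one before it is completed fails the run):
1. one cell stands on the floor of a pocket (((horizontal distance between cell_a_mid and pocket_left below 0.004 m and z of cell_a_mid in the frame of pocket_left below -0.0175 m and angle between cell_a_mid's own z axis and vertical below 0.25 rad) or (horizontal distance between cell_a_mid and pocket_right below 0.004 m and z of cell_a_mid in the frame of pocket_right below -0.0175 m and angle between cell_a_mid's own z axis and vertical below 0.25 rad) or (horizontal distance between cell_b_mid and pocket_left below 0.004 m and z of cell_b_mid in the frame of pocket_left below -0.0175 m and angle between cell_b_mid's own z axis and vertical below 0.25 rad) or (horizontal distance between cell_b_mid and pocket_right below 0.004 m and z of cell_b_mid in the frame of pocket_right below -0.0175 m and angle between cell_b_mid's own z axis and vertical below 0.25 rad))), for 0.2 s.
2. both cells stand on the floors of their pockets ((((horizontal distance between cell_a_mid and pocket_left below 0.004 m and z of cell_a_mid in the frame of pocket_left below -0.0175 m and angle between cell_a_mid's own z axis and vertical below 0.25 rad) and (horizontal distance between cell_b_mid and pocket_right below 0.004 m and z of cell_b_mid in the frame of pocket_right below -0.0175 m and angle between cell_b_mid's own z axis and vertical below 0.25 rad)) or ((horizontal distance between cell_a_mid and pocket_right below 0.004 m and z of cell_a_mid in the frame of pocket_right below -0.0175 m and angle between cell_a_mid's own z axis and vertical below 0.25 rad) and (horizontal distance between cell_b_mid and pocket_left below 0.004 m and z of cell_b_mid in the frame of pocket_left below -0.0175 m and angle between cell_b_mid's own z axis and vertical below 0.25 rad)))), for 0.2 s.
At the end, for the whole second after the job is handed in: Both cells stand button up on the floors of different pockets (4 mm); the cap is in the socket (5 mm off axis, tilt 0.1 rad), turned a quarter turn (0.2 rad) and held at rest by the fingers (over 4 N), pressed to within 3 mm of fully home (cradle over 9.5 mm) ((((horizontal distance between cell_a_mid and pocket_left below 0.004 m and z of cell_a_mid in the frame of pocket_left below -0.0175 m and angle between cell_a_mid's own z axis and vertical below 0.25 rad) and (horizontal distance between cell_b_mid and pocket_right below 0.004 m and z of cell_b_mid in the frame of pocket_right below -0.0175 m and angle between cell_b_mid's own z axis and vertical below 0.25 rad)) or ((horizontal distance between cell_a_mid and pocket_right below 0.004 m and z of cell_a_mid in the frame of pocket_right below -0.0175 m and angle between cell_a_mid's own z axis and vertical below 0.25 rad) and (horizontal distance between cell_b_mid and pocket_left below 0.004 m and z of cell_b_mid in the frame of pocket_left below -0.0175 m and angle between cell_b_mid's own z axis and vertical below 0.25 rad))) and value of joint cradle above 0.0095 m and z of cap_handle in the frame of socket below 0.0235 m and horizontal distance between cap_handle and socket below 0.005 m and angle between cap_handle's own z axis and vertical below 0.1 rad and angle between the x axis of cap_handle and the y axis of socket, either way round below 0.2 rad and contact force between the fingers and cap above 4 N and linear speed of cap below 0.02 m/s); the arm keeps its last pose, push and grip.
It fails at once if the bowl is moved more than 30 mm (distance of bowl from where it was at the start of the episode above 0.03 m).
It fails at once if the jar is moved more than 30 mm (distance of glaze_jar from where it was at the start of the episode above 0.03 m).
It fails at once if the wooden rib is moved more than 30 mm (distance of rib from where it was at the start of the episode above 0.03 m).
It also fails if it takes over 72 s, if anything falls off the work surface, if the arm or the gripper's body presses on something with over 40 N, if the wrist force passes 120 N, or if a joint passes its speed limit or range.

ROBOT

A 6-joint arm with a two-finger parallel gripper is mounted at the origin on the work surface. World frame = base frame: x ahead of the robot, y to its left, z up, the work surface at z = 0. Lengths are in mm, angles in rad, forces in N, time in s.
With the tool pointing down it reaches from about 275 to 750 mm from the base axis. Payload 10.2 kg.
Tool frame: the origin (TCP) lies midway between the tips of the shut fingers; the grasp point (between the pads) lies 19 mm behind it (ctrl.pinch_z is the distance from the TCP to the grasp point, in mm); x points along the fingers, z is the direction in which the jaws open and shut, and the axes are right-handed (so a half turn about x gives the same grasp; the last joint's range is limited). The gripper opens to 85 mm and grips with 20 to 120 N. Pads are 22 mm wide; open, the fingers measure 114 mm over their backs; the gripper's body (76 mm by 85 mm) begins 54 mm behind the grasp point. The pads swing forward as they close: fully open they stand 13 mm farther back than shut.
Start: joints at [-1.346, 0.313, 1.498, -0, 1.331, -0.223], TCP at [227.305, -473.248, 231.294] pointing down, gripper open.
Joint ranges: [-2.94, 2.94], [-0.97, 2.17], [0.19, 2.56], [-1.23, 4.37], [0.02, 3.11], [-2.88, 2.88]. Speed limits (rad/s): [2.39, 2.39, 3.01, 3.14, 3.14, 3.14].

INTERFACE

Orientations are given as a unit quaternion [w, x, y, z].
In Python, from rig import ctrl, capture, workorder, nets gives the robot as it stands. The module is installed in compiled form; this text tells all that it offers.
- The arm moves only by the tool send_rows, never from a script. Its argument "rows" is text: rows parted by semicolons, each of 5 numbers parted by spaces: the opening, from 0 (shut) to 1 (fully open), then the shift along the tool's x, y, z in cm, then the turn about the tool's x in units of 5 degrees (1.0 is 5 degrees). In form: grip x y z yaw; .... A call has 1 to 12 rows; each row is the pose to reach, as a shift and turn from the pose commanded when the call began, along the tool's axes at that moment; what a row does not reach only later rows make up. A row lasts 1/10 s, in which the tool goes at most 50 mm and 8.59 degrees, less where a joint would pass 70% of its speed; a pose out of reach is approached as far as the arm can. A call with a gripper value outside its range is refused whole. The fingers move at their own pace and stop on an object; "grip_force" is the grip in N (left out, the last holds). Time passes only in rows, so rows that repeat a pose let the fingers close. It gives the time, the measured TCP pose, the force and the opening at its end, in the units of the state.
- ctrl.sense(): the state, without advancing time (a new reading comes with each control period).
- capture(name): name is "side" or "top"; returns a dict with "pixels" (400x640x3 uint8, red, green, blue), "intrinsics" (3x3 intrinsics, pixels), "dist" ([k1, k2, p1, p2, k3] as OpenCV has them; the pictures are not rectified), "view" (4x4, takes a point from world to camera coordinates). Camera axes: x right, y down, z forward; pixel columns grow to the right and rows downward; lengths in mm; the calibration is good to about 2 mm. A picture is of the moment at which its call begins. There is no depth.
- workorder.finish_job(): hands the job in, once; it reports no verdict.
Trained networks look in a picture, given as the dict that the camera call returned (one of the last four; its "shot" number tells which), for a name from the list of things; names that differ only in an ending like _2 or _b are one class to them, and where a whole thing is asked for, a point or a joint stands for the part that bears it (a point fixed in the world has none). Each returns a list of dicts, best first, with "confidence" (0 to 1); they miss things now and then, are a little off and sometimes report something else, mostly with a low value. They report only what shows in the picture. A call takes as long as a camera call. They do not tell look-alikes from the thing itself.
- nets.boxes_of(picture, target): "location" ([x, y, z] in mm, in world coordinates, good to about 4 mm: the middle of the surface that is visible of it).
- nets.spot_point(picture, target): "location" ([x, y, z] in mm, in world coordinates, good to about 4 mm: a listed point, or the origin of a listed thing).
The state is a dict: "time_s": time; "joints": joint angles; "dq": joint speeds; "tau": joint torques, N m; "eef_pos": TCP position; "ee_rot": TCP orientation; "force": force on the tool from outside, world axes, zero at the start; "wrist_torque": the same for the moment, N m; "grip_width": opening from 0.0 (shut) to 1.0 (fully open).
Only numpy, scipy, OpenCV 4.12 (cv2) and the standard library are available. Lean on these libraries where they do the work, as an engineer would, in place of code of your own. Each camera call takes 0.05 s, during which the arm holds its last target.

## Working session

There is one attempt and no reset: what is moved stays moved. The work goes in short steps, Python scripts to look and compute and a tool call to move; the robot and the scene stay as the last step left them, time stands still between calls to the robot, and variables do not carry over. Pictures are saved under pics/ and viewed, and the job is handed in when it is done.

Besides the shell and the picture viewer there is one more tool, called after "Emit:" as name(argument=value, ...), one argument or row to a line, values as JSON. send_rows: Moves the arm, as the interface text tells. Its arguments: {"type":"object","properties":{"rows":{"type":"string"},"grip_force":{"type":"number"}},"required":["rows"]}

```bash
mkdir -p pics; python3 - <<'E'
from rig import ctrl, capture, nets
import cv2
print(ctrl.sense())
for n in("side","top"):
    p=capture(n); cv2.imwrite(f"pics/{n}0.png",p["pixels"][:,:,::-1]); print(n,p["intrinsics"],p["dist"],p["view"])
    for t in["logger","socket","pocket_left","pocket_right","cell_a_mid","cap","cap_handle","bowl","glaze_jar","rib"]:
        print(t,[(d["location"],d["confidence"]) for d in nets.spot_point(p,t)][:5])
E
```

```text
{'time_s': 0.0, 'joints': array([-1.34639903e+00,  3.13486666e-01,  1.49846074e+00,  2.74777245e-06,
        1.33101543e+00, -2.23413508e-01]), 'dq': array([-0.00054272,  0.00101836, -0.00206268,  0.0008808 ,  0.0011351 ,
       -0.00076476]), 'tau': array([-6.23825381e-04, -4.12263680e+01, -2.59744996e+01, -1.94808526e-04,
        4.06980820e-03, -5.85511415e-06]), 'eef_pos': array([ 227.24343808, -472.97304537,  230.70741821]), 'ee_rot': array([ 0.59819617,  0.37684241,  0.59888026, -0.37615632]), 'force': array([ 0.48412864, -0.64211114, -0.50849767]), 'wrist_torque': array([-0.000463  ,  0.04226694,  0.01739782]), 'grip_width': 0.9997779695860725}
side [[393.73682122   0.         313.91916803]
 [  0.         393.73682122 200.60382521]
 [  0.           0.           1.        ]] [-0.07694118  0.          0.          0.          0.        ] [[ 9.56948126e-01 -2.90065908e-01  1.05854944e-02 -5.89038014e+02]
 [-1.63124775e-01 -5.67609564e-01 -8.06975644e-01  1.32295522e+02]
 [ 2.40084551e-01  7.70507074e-01 -5.90489845e-01  8.95422585e+02]
 [ 0.00000000e+00  0.00000000e+00  0.00000000
[... 1146 characters left out ...]
 0.00000000e+00  1.00000000e+00]]
logger [([558.1, -23.5, 0.2], 0.98)]
socket [([553.8, -22.6, 81.7], 0.71), ([578.9, -262.1, 44.4], 0.44)]
pocket_left [([552.1, -12.6, 72.2], 0.7)]
pocket_right [([558.8, -34.3, 67.9], 0.58)]
cell_a_mid [([443.9, 251.3, 16.3], 0.36)]
cap [([578.6, -264.9, 0.2], 0.85), ([549.8, -166.4, -1.2], 0.82), ([601.9, -420.8, 2.2], 0.6), ([552.2, -346.4, -0.7], 0.54), ([472.9, -296.4, -2.8], 0.4)]
cap_handle [([595.1, -423.5, 39.6], 0.78), ([551.1, -347.9, 33.0], 0.68), ([472.5, -300.3, 30.5], 0.65), ([579.9, -259.3, 44.5], 0.55), ([554.6, -169.7, 38.1], 0.5)]
bowl [([776.4, -270.0, -0.9], 0.68)]
glaze_jar [([762.3, 177.2, 3.3], 0.63)]
rib [([399.0, 33.5, -0.4], 0.77)]
```

View pics/side0.png

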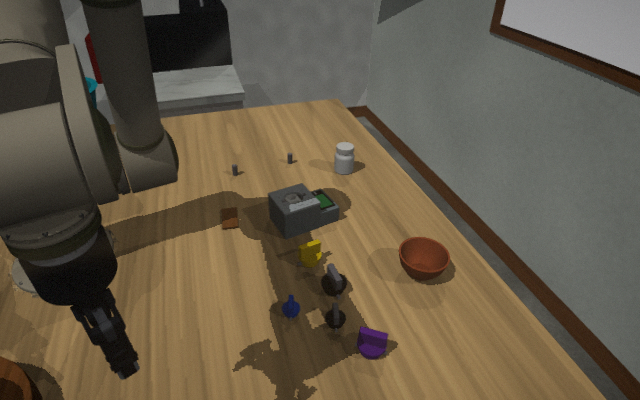

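View pics/top0.png

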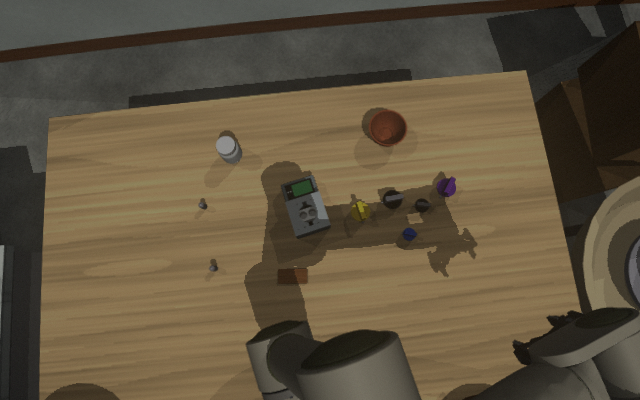

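Candidates in the side view: yellow (311,252), blue (291,307), purple (372,343), black large (334,282) and black small (335,317). By the description it is the larger black one, which I'll check in a close crop.

```bash
cat > h.py <<'E'
import numpy as np, cv2
from rig import ctrl, capture, nets
def proj(p,pts):
    pts=np.atleast_2d(np.asarray(pts,float)); V=np.asarray(p["view"])
    rv=cv2.Rodrigues(V[:3,:3])[0]
    return cv2.projectPoints(pts,rv,V[:3,3],np.asarray(p["intrinsics"]),np.asarray(p["dist"]))[0].reshape(-1,2)
def ray(p,uv):
    K=np.asarray(p["intrinsics"]);V=np.asarray(p["view"])
    n=cv2.undistortPoints(np.array([[uv]],float),K,np.asarray(p["dist"])).ravel()
    R=V[:3,:3]; o=-R.T@V[:3,3]; d=R.T@np.array([n[0],n[1],1]); return o,d
def atz(p,uv,z):
    o,d=ray(p,uv); return o+d*(z-o[2])/d[2]
def tri(pa,ua,pb,ub):
    A=[];b=[]
    for p,u in((pa,ua),(pb,ub)):
        o,d=ray(p,u); d/=np.linalg.norm(d); M=np.eye(3)-np.outer(d,d); A.append(M); b.append(M@o)
    A=np.vstack(A);b=np.hstack(b); x=np.linalg.lstsq(A,b,rcond=None)[0]; return x,np.linalg.norm(A@x-b)
def crop(p,c,w,h,s,name):
    x0=int(c[0]-w/2);y0=int(c[1]-h/2)
    im=p["pixels"][y0:y0+h,x0:x0+w,::-1]; im=cv2.resize(im,None,fx=s,fy=s,interpolation=cv2.INTER_CUBIC)
    return im,(x0,y0)
def save(n,im): cv2.imwrite("pics/"+n,im)
E
python3 - <<'E'
from h import *
S=capture("side");T=capture("top")
a,_=crop(S,(325,290),130,130,4,"");b,_=crop(T,(400,205),130,130,4,"")
a=cv2.resize(a,(400,400));b=cv2.resize(b,(400,400));save("cap1.png",np.hstack([a,b]))
a,o=crop(S,(302,208),80,60,9,"");save("log_s.png",a);print(o)
a,o=crop(T,(305,207),70,70,8,"");save("log_t.png",a);print(o)
ims=[]
for p,c in((S,(235,170)),(S,(290,158)),(T,(202,204)),(T,(213,267))):
    a,o=crop(p,c,20,20,15,"");ims.append(a);print(o)
save("cells.png",np.vstack([np.hstack(ims[:2]),np.hstack(ims[2:])]))
E
```

```text
(262, 178)
(270, 172)
(225, 160)
(280, 148)
(192, 194)
(203, 257)
```

View pics/cap1.png

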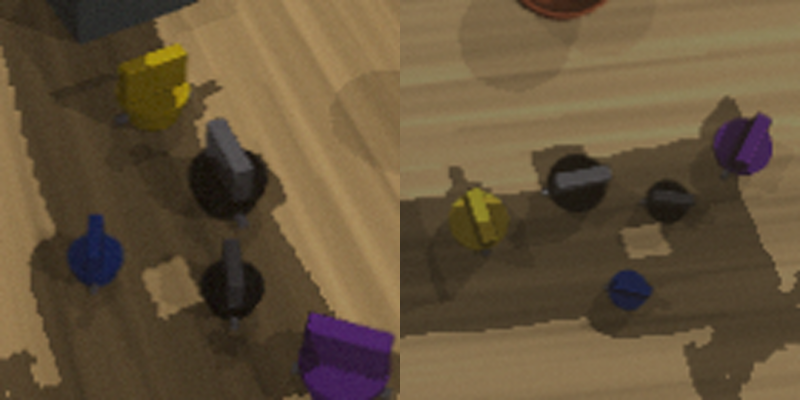

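View pics/log_s.png

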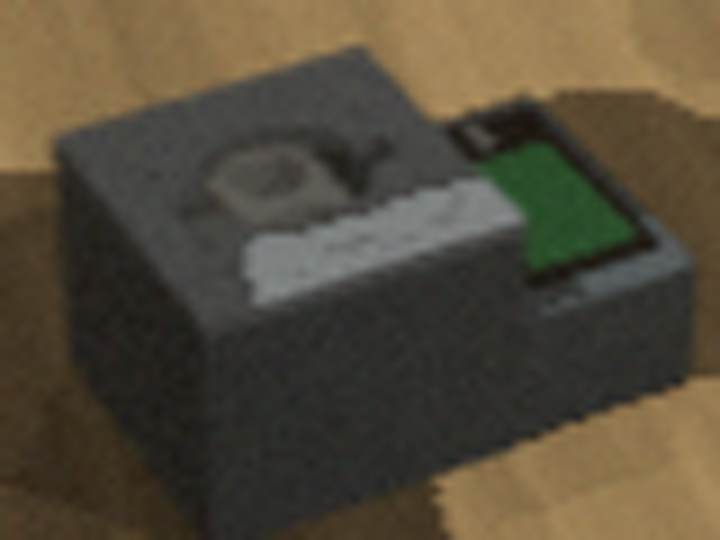

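View pics/log_t.png

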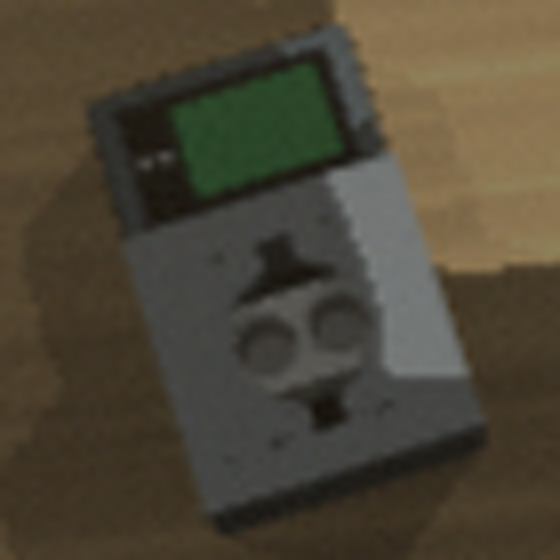

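View pics/cells.png

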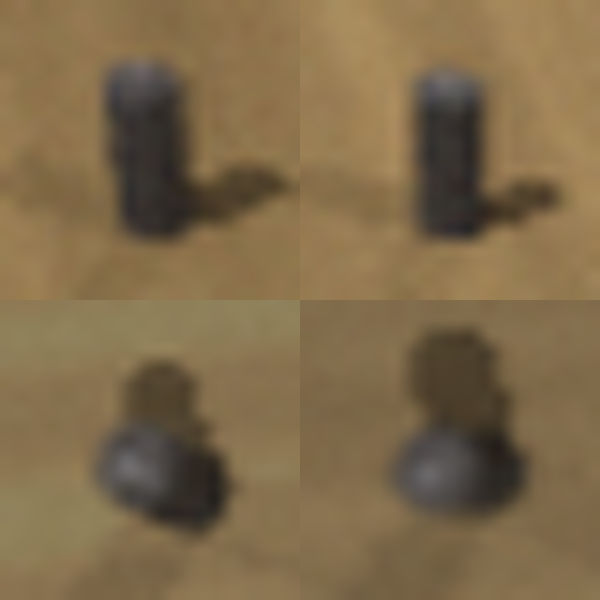

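The larger black cap is the one at side (334,282), with a grey-lit bar; the small black one is at (335,317). Next I fit the poses from pixel features.

```bash
cat > fit.py <<'E'
from h import *
from scipy.optimize import least_squares
S=capture("side");T=capture("top")
hw=48
tc=np.array([[212,512],[485,428],[125,240],[388,155]])/8+[270,172]   # top picture
sc=np.array([[60,140],[360,45],[210,335],[525,220]])/9+[262,178]
tc-=0.5*0;
# local corners: top view: near-left(-x,+y), near-right(-x,-y), far-left(+x,+y), far-right(+x,-y)
Lt=np.array([[-hw,hw,80],[-hw,-hw,80],[hw,hw,80],[hw,-hw,80.]])
Ls=np.array([[-hw,hw,80],[hw,hw,80],[-hw,-hw,80],[hw,-hw,80.]])
def W(q,L):
    c,s=np.cos(q[2]),np.sin(q[2]); R=np.array([[c,-s,0],[s,c,0],[0,0,1]]); return L@R.T+[q[0],q[1],0]
def f(q,w=(1,1)): return np.r_[w[0]*(proj(T,W(q,Lt))-tc).ravel(),w[1]*(proj(S,W(q,Ls))-sc).ravel()]
for w in((1,1),(1,0),(0,1)):
    r=least_squares(f,[557,-24,0.2],args=(w,)); print(w,r.x,np.round(f(r.x),1))
q=least_squares(f,[557,-24,0.2]).x
for p,o,s,n,w_,h_ in((S,(302,208),9,"s",80,60),(T,(305,207),8,"t",70,70)):
    a,o=crop(p,o,w_,h_,s,"")
    def dr(L,col,close=True):
        u=((proj(p,W(q,np.array(L,float)))-o+0.5)*s).astype(np.int32); cv2.polylines(a,[u],close,col,1)
    dr([[-hw,hw,80],[-hw,-hw,80],[hw,-hw,80],[hw,hw,80]],(0,0,255))
    t=np.linspace(0,6.28,40)
    dr(np.c_[23.5*np.cos(t),23.5*np.sin(t),80+0*t],(0,255,0))
    for y in(-12.5,12.5): dr(np.c_[10*np.cos(t),y+10*np.sin(t),72.5+0*t],(255,255,0))
    save(f"fit_{n}.png",a)
E
python3 fit.py
```

```text
(1, 1) [ 5.54442379e+02 -2.69502033e+01  2.20124370e-01] [-0.1  0.1  0.8 -1.1 -0.3 -0.3  1.3 -1.  -1.2 -0.5 -0.4 -0.2 -0.9 -1.2
  0.1 -0.2]
(1, 0) [ 5.52992492e+02 -2.57133546e+01  2.15753429e-01] [-0.6  0.6  0.3 -0.4 -0.6  0.1  0.9 -0.4 -1.9 -0.7 -0.9 -0.4 -1.7 -1.4
 -0.7 -0.4]
(0, 1) [ 5.55316714e+02 -2.93898585e+01  2.24810769e-01] [ 0.9 -0.3  1.7 -1.7  0.6 -0.6  2.  -1.5 -0.7  0.1  0.1  0.2 -0.1 -0.6
  0.8  0.2]
```

```bash
python3 - <<'E'
import cv2,numpy as np
a=cv2.imread("pics/fit_s.png");b=cv2.imread("pics/fit_t.png")
a=cv2.resize(a,(400,300));b=cv2.resize(b,(400,400))
c=np.zeros((400,800,3),np.uint8);c[:300,:400]=a;c[:,400:]=b
cv2.imwrite("pics/fit2.png",c)
E
```

```text
(no output)
```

View pics/fit2.png

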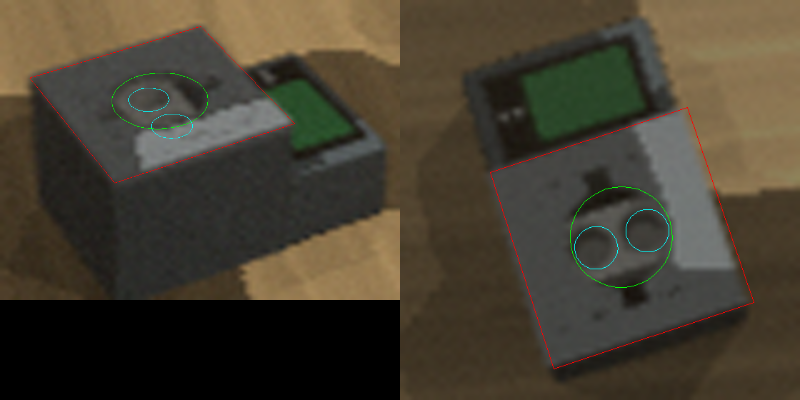

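```bash
sed -i 's/^tc-=.*/tc-=0.5; sc-=0.5/' fit.py; python3 fit.py; cat > cells.py <<'E'
from h import *
from scipy.optimize import least_squares
S=capture("side");T=capture("top")
s=15
def m(o,u): return np.array(o)+np.array(u)/s-0.5+0.5/s
D={"c1":((S,(225,160),(145,85),(152,225)),(T,(192,194),(133,168),(182,203))),
   "c2":((S,(280,148),(148,88),(148,222)),(T,(203,257),(135,170),(182,172)))}
t=np.linspace(0,6.28,30);ims=[]
for k,v in D.items():
    def f(q,w=(1,1)):
        return np.concatenate([w[i]*(proj(p,[[q[0],q[1],33],[q[0],q[1],0]])-[m(o,a),m(o,b)]).ravel() for i,(p,o,a,b) in enumerate(v)])
    for w in((1,1),(1,0),(0,1)): 
        r=least_squares(f,[500,250],args=(w,)); print(k,w,r.x,np.round(f(r.x),1))
    q=least_squares(f,[500,250]).x
    for p,o,a,b in v:
        im=cv2.resize(p["pixels"][o[1]:o[1]+20,o[0]:o[0]+20,::-1],None,fx=s,fy=s,interpolation=cv2.INTER_CUBIC)
        for z in(0,33):
            u=((proj(p,np.c_[q[0]+8*np.cos(t),q[1]+8*np.sin(t),z+0*t])-o+0.5)*s).astype(np.int32); cv2.polylines(im,[u],True,(0,255,255),1)
        ims.append(im)
save("cells2.png",np.vstack([np.hstack(ims[:2]),np.hstack(ims[2:])]))
for n in range(2):
  for p in(S,T):
    print([(d["location"],d["confidence"]) for d in nets.spot_point(p,"cell_b_mid")][:5],[(d["location"],d["confidence"]) for d in nets.boxes_of(p,"cell_a_mid")][:5])
E
python3 cells.py
```

```text
(1, 1) [ 5.54713700e+02 -2.53052985e+01  2.20254759e-01] [-0.2  0.5  0.6 -0.7 -0.4  0.1  1.1 -0.5 -0.8 -0.4  0.1 -0.1 -0.4 -1.1
  0.5 -0.1]
(1, 0) [ 5.54452095e+02 -2.45313384e+01  2.15888816e-01] [-0.6  0.6  0.3 -0.4 -0.6  0.2  0.9 -0.4 -0.9 -0.6 -0.  -0.2 -0.7 -1.3
  0.2 -0.2]
(0, 1) [ 5.54661083e+02 -2.70665386e+01  2.25562331e-01] [ 0.6  0.5  1.3 -0.8  0.2  0.2  1.7 -0.7 -0.7  0.1  0.1  0.3 -0.1 -0.6
  0.7  0.2]
c1 (1, 1) [536.77142494 270.857523  ] [30.  -8.5 30.2 -8.7  1.2 28.3  1.6 27.1]
c1 (1, 0) [439.92595546 245.9899821 ] [-0.3 -0.   0.4  0.  11.8 63.1 12.  60.9]
c1 (0, 1) [615.57127172 271.64400969] [ 54.7 -12.1  54.5 -12.3  -0.2   0.2   0.2  -0.2]
c2 (1, 1) [516.57987788 248.73403148] [-30.4   7.7 -29.6   8.   -1.6 -28.3  -1.3 -27.5]
c2 (1, 0) [616.31476427 270.04654014] [ -0.1  -0.1   0.1   0.1 -10.8 -63.3 -10.2 -61.4]
c2 (0, 1) [439.95799496 248.395963  ] [-55.6  11.4 -54.5  11.8  -0.2   0.    0.2  -0. ]
[([620.0, 269.6, 18.1], 0.58)] [([439.3, 240.5, 23.2], 0.59)]
[([617.3, 272.5, 13.0], 0.56)] [([574.3, -18.8, 81.9], 0.6), ([439.6, 252.6, 35.3], 0.42)]
[([620.0, 269.6, 18.1], 0.58)] [([439.3, 240.5, 23.2], 0.59)]
[([617.3, 272.5, 13.0], 0.56)] [([574.3, -18.8, 81.9], 0.6), ([439.6, 252.6, 35.3], 0.42)]
```

View pics/cells2.png

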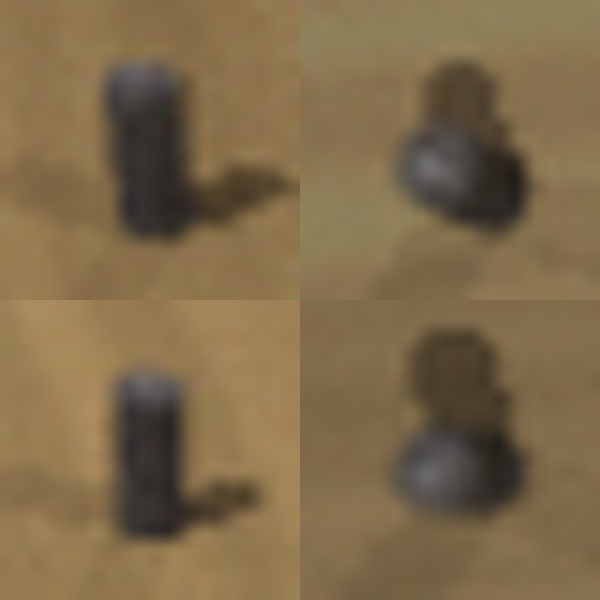

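```bash
cat >> h.py <<'E'
from scipy.spatial.transform import Rotation as Ro
def Rt(s=None):
    s=s or ctrl.sense(); q=s["ee_rot"]; return Ro.from_quat([q[1],q[2],q[3],q[0]]).as_matrix()
def go(target,jaw=None):
    """shift (cm) in tool axes and yaw units to reach TCP target with jaw axis heading (deg, mod 180)"""
    s=ctrl.sense();R=Rt(s); d=R.T@(np.array(target,float)-s["eef_pos"])/10
    z=R[:,2]; h=np.degrees(np.arctan2(z[1],z[0]))
    out="pos %s jaw %.1f q1 %.2f q6 %.2f t %.2f F %s w %.3f| shift %s"%(np.round(s["eef_pos"],1),h,s["joints"][0],s["joints"][5],s["time_s"],np.round(s["force"],1),s["grip_width"],np.round(d,2))
    if jaw is not None:
        dh=(jaw-h+90)%180-90   # world heading change; tool x down => turn about tool x is -world
        dh*=np.sign(R[2,0]); out+=" yaw units %.2f or %.2f"%(dh/5,(dh-180*np.sign(dh))/5)
    print(out)
E
python3 - <<'E'
from h import *
print(np.round(Rt(),4)); go((440,247,120),0)
S=capture("side");T=capture("top")
ims=[]
for p in(S,T):
    c=proj(p,[579,-263,25])[0]; a,o=crop(p,c,36,36,11,""); print(o); ims.append(a)
save("cap2.png",np.hstack(ims))
E
```

```text
[[ 0.      0.9014  0.433 ]
 [ 0.      0.433  -0.9014]
 [-1.      0.     -0.    ]]
pos [ 227.3 -473.2  231.3] jaw -64.3 q1 -1.35 q6 -0.22 t 1.90 F [-0.5 -0.2  0.6] w 0.995| shift [ 11.13  50.36 -55.71] yaw units -12.87 or 23.13
(315, 262)
(374, 180)
```

View pics/cap2.png

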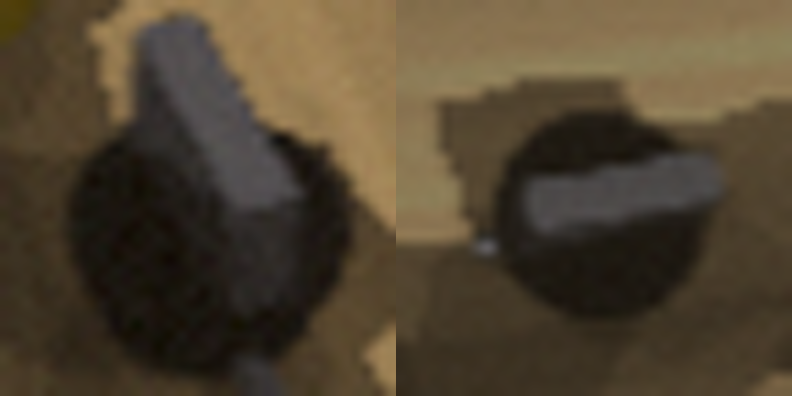

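```bash
cat > capfit.py <<'E'
from h import *
from scipy.optimize import least_squares
S=capture("side");T=capture("top")
s=11
sc=np.array([315,262])+np.array([[145,20],[200,15],[298,190],[230,208]])/s-0.5
tc=np.array([374,180])+np.array([[130,178],[314,150],[326,198],[144,233]])/s-0.5
# bar corners local; A end = world +y end
def W(q,L):
    c,s_=np.cos(q[2]),np.sin(q[2]); R=np.array([[c,-s_,0],[s_,c,0],[0,0,1]]); return np.array(L,float)@R.T+[q[0],q[1],0]
Ls=[[25,7,55],[25,-7,55],[-25,-7,55],[-25,7,55]]      # +x end ~ world +y ; +y ~ world -x
Lt=[[25,-7,55],[-25,-7,55],[-25,7,55],[25,7,55]]
def f(q,w=(1,1)): return np.r_[w[0]*(proj(S,W(q,Ls))-sc).ravel(),w[1]*(proj(T,W(q,Lt))-tc).ravel()]
for w in((1,1),(1,0),(0,1)):
    r=least_squares(f,[579,-263,1.5],args=(w,)); print(w,r.x,np.round(f(r.x),1))
q=least_squares(f,[579,-263,1.5]).x
t=np.linspace(0,6.28,60);ims=[]
for p,o in((S,(315,262)),(T,(374,180))):
    im=cv2.resize(p["pixels"][o[1]:o[1]+36,o[0]:o[0]+36,::-1],None,fx=s,fy=s,interpolation=cv2.INTER_CUBIC)
    for L in(Lt,np.c_[27*np.cos(t),27*np.sin(t),25+0*t],[[30,0,5.5],[-30,0,5.5]]):
        u=((proj(p,W(q,L))-o+0.5)*s).astype(np.int32); cv2.polylines(im,[u],True,(0,255,255),1)
    ims.append(im)
save("capfit.png",np.hstack(ims))
for p in(S,T): print([(d["location"],d["confidence"]) for d in nets.spot_point(p,"cap_handle")][:5])
E
python3 capfit.py
```

```text
(1, 1) [ 578.22941509 -263.77430941    1.60804295] [-0.9  0.2  0.4 -0.9  0.5  0.2  0.2  0.2 -0.5 -0.1  0.8 -0.1  0.7  0.5
 -0.8 -0.1]
(1, 0) [ 578.14223059 -263.87830902    1.58732291] [-0.7  0.1  0.6 -0.9  0.3  0.3 -0.1  0.3 -0.4 -0.3  0.9  0.1  0.7  0.7
 -0.9 -0.3]
(0, 1) [ 578.38404732 -263.70197763    1.64404737] [-1.2  0.3 -0.  -0.9  0.9 -0.1  0.7  0.2 -0.5  0.2  0.6 -0.5  0.6  0.1
 -0.7  0.1]
[([479.9, -295.9, 28.6], 0.84), ([593.4, -419.3, 42.4], 0.82), ([552.3, -171.5, 40.2], 0.74), ([559.7, -40.8, 71.7], 0.71), ([553.3, -344.8, 31.0], 0.64)]
[([578.7, -261.7, 41.8], 0.82), ([553.1, -170.0, 40.8], 0.78), ([553.3, -343.2, 29.6], 0.68), ([594.4, -420.3, 41.1], 0.66), ([473.0, -298.5, 26.3], 0.63)]
```

View pics/capfit.png

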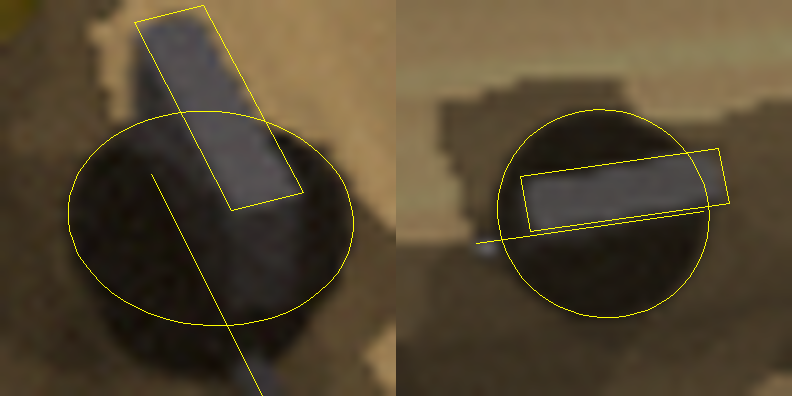

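Emit:
send_rows(
  rows="0.7 13.1 50.4 -55.7 0;0.7 13.1 50.4 -55.7 0;0.7 13.1 50.4 -55.7 0;0.7 13.1 50.4 -55.7 0;0.7 13.1 50.4 -55.7 0;0.7 13.1 50.4 -55.7 0;0.7 13.1 50.4 -55.7 0;0.7 13.1 50.4 -55.7 0;0.7 13.1 50.4 -55.7 0;0.7 13.1 50.4 -55.7 0;0.7 13.1 50.4 -55.7 0;0.7 13.1 50.4 -55.7 0",
  grip_force=25,
)

```text
time_s: 3.4
eef_pos: [395.3, 95.7, 128.2]
ee_rot: [0.599, 0.377, 0.598, -0.376]
force: [1.4, -1.3, 0.8]
grip_width: 0.701
```

```bash
python3 -c "
from h import *
go((440,247,100));print(ctrl.pinch_z)"
```

```text
pos [395.3  95.7 128.2] jaw -64.3 q1 -0.05 q6 1.07 t 3.40 F [ 1.4 -1.3  0.8] w 0.701| shift [  2.82  10.58 -11.7 ]
18.700000000000003
```

Emit:
send_rows(
  rows="0.7 3.2 10.6 -11.7 0;0.7 3.2 10.6 -11.7 0;0.7 3.2 10.6 -11.7 0;0.7 3.2 10.6 -11.7 0;0.7 3.2 10.6 -11.7 0;0.7 3.2 10.6 -11.7 0",
)

```text
time_s: 4.0
eef_pos: [439.7, 244.0, 96.3]
ee_rot: [0.598, 0.376, 0.598, -0.377]
force: [-0.1, 0.1, 1.3]
grip_width: 0.702
```

```bash
python3 -c "
from h import *
go((440,247,17))
S=capture('side');T=capture('top')
a,_=crop(S,proj(S,[440,247,50])[0],80,80,5,'');b,_=crop(T,proj(T,[440,247,50])[0],80,80,5,'');save('p1.png',np.hstack([a,b]))"
```

```text
pos [439.7 244.   96.3] jaw -64.4 q1 0.27 q6 1.40 t 4.00 F [-0.1  0.1  1.3] w 0.702| shift [ 7.93  0.15 -0.26]
```

View pics/p1.png

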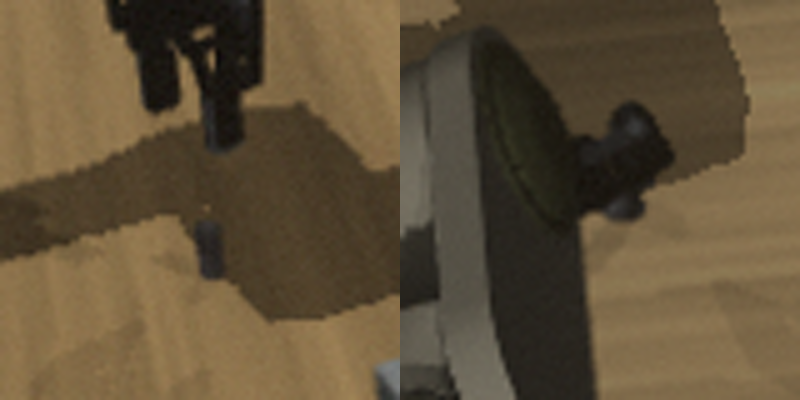

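Emit:
send_rows(
  rows="0.7 3.0 0.2 -0.25 0;0.7 5.5 0.2 -0.25 0;0.7 7.0 0.2 -0.25 0;0.7 7.85 0.2 -0.25 0;0.7 7.85 0.2 -0.25 0;0.4 7.85 0.2 -0.25 0;0.1 7.85 0.2 -0.25 0;0.1 7.85 0.2 -0.25 0;0.1 7.85 0.2 -0.25 0",
  grip_force=20,
)

```text
time_s: 5.0
eef_pos: [441.0, 248.1, 18.3]
ee_rot: [0.599, 0.377, 0.598, -0.376]
force: [-0.3, -0.4, 3.3]
grip_width: 0.175
```

```bash
python3 -c "
from h import *
go((440,247,17),25.6)
S=capture('side')
a,_=crop(S,proj(S,[440,247,50])[0],80,80,6,'');save('p2.png',a)"
```

```text
pos [441.  248.1  18.3] jaw -64.3 q1 0.28 q6 1.40 t 5.00 F [-0.3 -0.4  3.3] w 0.175| shift [ 0.13 -0.14  0.06] yaw units -17.99 or 18.01
```

View pics/p2.png

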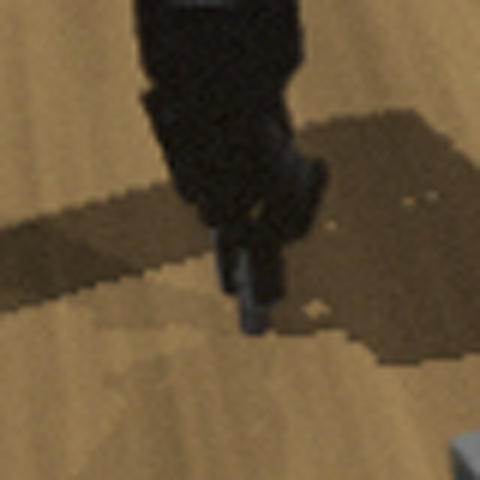

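Emit:
send_rows(
  rows="0.5 0 0 0 0;0.5 0 0 0 -0.5;0.5 0 0 0 -2.2;0.5 0 0 0 -3.9;0.5 0 0 0 -5.6;0.5 0 0 0 -7.3;0.5 0 0 0 -9;0.5 0 0 0 -10.7;0.5 0 0 0 -12.4;0.5 0 0 0 -14.1;0.5 0 0 0 -15.8;0.5 0 0 0 -17.5",
)

```text
time_s: 6.25
eef_pos: [440.4, 248.0, 17.6]
ee_rot: [0.692, -0.144, 0.692, 0.144]
force: [-0.1, 0.5, 0.0]
grip_width: 0.502
```

Emit:
send_rows(
  rows="0.5 0 0 0 -0.5;0.3 0 0 0 -0.5;0.1 0 0 0 -0.5;0.1 0 0 0 -0.5;0.1 0 0 0 -0.5;0.1 0 0 0 -0.5",
  grip_force=25,
)

```text
time_s: 6.85
eef_pos: [440.6, 248.0, 17.7]
ee_rot: [0.689, -0.157, 0.69, 0.157]
force: [-1.1, -0.7, 0.4]
grip_width: 0.173
```

```bash
python3 -c "
from h import *
go((440,247,17),25.6)
S=capture('side')
a,_=crop(S,proj(S,[440,247,50])[0],80,80,6,'');save('p3.png',a)"
```

```text
pos [440.6 248.   17.7] jaw 25.6 q1 0.28 q6 -0.17 t 6.85 F [-1.1 -0.7  0.4] w 0.173| shift [ 0.07 -0.07 -0.1 ] yaw units 0.01 or -35.99
```

View pics/p3.png

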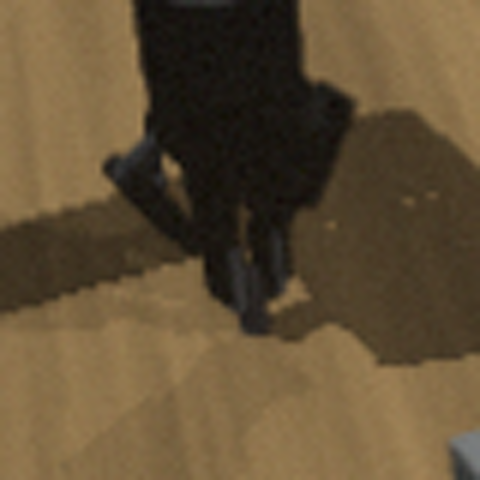

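Emit:
send_rows(
  rows="0.1 -4 0 0 0;0.1 -9 0 0 0;0.1 -13 0 0 0;0.1 -13 0 0 0",
)

```text
time_s: 7.3
eef_pos: [442.9, 248.8, 152.8]
ee_rot: [0.693, -0.157, 0.686, 0.157]
force: [-0.4, -0.7, -1.2]
grip_width: 0.17
```

```bash
python3 -c "
from h import *
go((552,-13.5,115),25.6)
"
```

```text
pos [442.9 248.8 152.8] jaw 25.7 q1 0.28 q6 -0.17 t 7.30 F [-0.4 -0.7 -1.2] w 0.170| shift [  3.81 -28.36  -1.56] yaw units 0.01 or -35.99
```

Emit:
send_rows(
  rows="0.1 0 -28.4 -1.3 0;0.1 0 -28.4 -1.3 0;0.1 0 -28.4 -1.3 0;0.1 0 -28.4 -1.3 0;0.1 0 -28.4 -1.3 0;0.1 0 -28.4 -1.3 0;0.1 1.5 -28.4 -1.3 0;0.1 3.3 -28.4 -1.3 0;0.1 3.3 -28.4 -1.3 0;0.1 3.3 -28.4 -1.3 0",
)

```text
time_s: 8.3
eef_pos: [551.7, -13.5, 114.5]
ee_rot: [0.689, -0.157, 0.69, 0.157]
force: [0.4, 1.6, 0.6]
grip_width: 0.173
```

```bash
python3 -c "
from h import *
go((552,-13.5,115),25.6)
S=capture('side');T=capture('top')
a,_=crop(S,proj(S,[552,-14,90])[0],60,60,6,'');b,_=crop(T,proj(T,[552,-14,90])[0],60,60,6,'');save('p4.png',np.hstack([a,b]))
go((552,-13.5,115),25.6)
"
```

```text
pos [551.7 -13.5 114.5] jaw 25.7 q1 -0.24 q6 -0.68 t 8.30 F [0.4 1.6 0.6] w 0.173| shift [-0.05 -0.01  0.02] yaw units 0.01 or -35.99
pos [552.2 -13.5 115.4] jaw 25.7 q1 -0.24 q6 -0.68 t 8.40 F [-0.1  1.  -0.4] w 0.173| shift [ 0.04  0.01 -0.02] yaw units 0.02 or -35.98
```

View pics/p4.png

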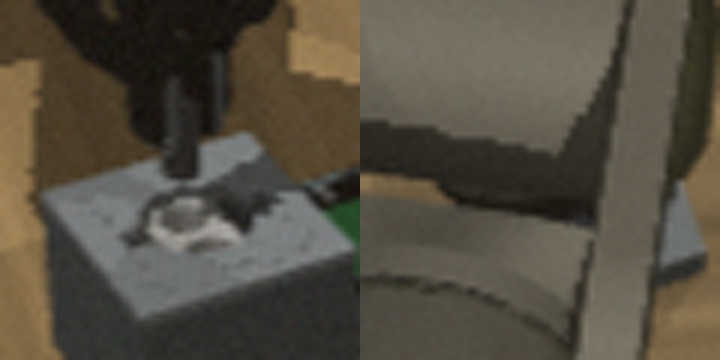

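```bash
cat > ov.py <<'E'
from h import *
import sys
def overlay(q,cell,name,c,w=60,h=50,s=13,draw=True,cells=()):
    S=capture("side"); a,o=crop(S,c if c is not None else proj(S,[q[0],q[1],85])[0],w,h,s,"")
    t=np.linspace(0,6.28,60)
    def W(L):
        L=np.array(L,float);cc,ss=np.cos(q[2]),np.sin(q[2]); R=np.array([[cc,-ss,0],[ss,cc,0],[0,0,1]]); return L@R.T+[q[0],q[1],0]
    def dr(P,col): cv2.polylines(a,[((proj(S,P)-o+0.5)*s).astype(np.int32)],True,col,1)
    b=a.copy()
    if q is not None:
        dr(W([[-48,48,80],[-48,-48,80],[48,-48,80],[48,48,80]]),(0,0,255))
        dr(W(np.c_[23.5*np.cos(t),23.5*np.sin(t),80+0*t]),(0,255,0))
        for y in(-12.5,12.5): dr(W(np.c_[10*np.cos(t),y+10*np.sin(t),72.5+0*t]),(255,255,0))
    if cell is not None:
        x,y,z=cell
        for zz in(z,z+33): dr(np.c_[x+8*np.cos(t),y+8*np.sin(t),zz+0*t],(0,255,255))
    save(name,a); save("raw_"+name,b)
    return o
E
python3 - <<'E'
from ov import *
s=ctrl.sense();p=s["eef_pos"];print(p)
print(overlay((554.66,-27.07,.2256),(p[0],p[1],p[2]-17.7),"ov1.png",None))
E
```

```text
[552.20883594 -13.48713788 115.41166524]
(263, 170)
```

View pics/ov1.png

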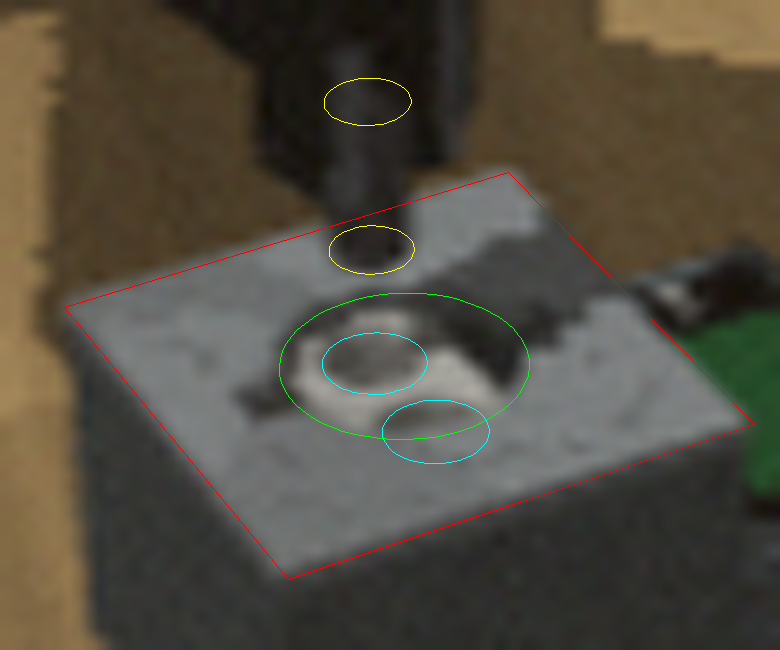

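View pics/raw_ov1.png

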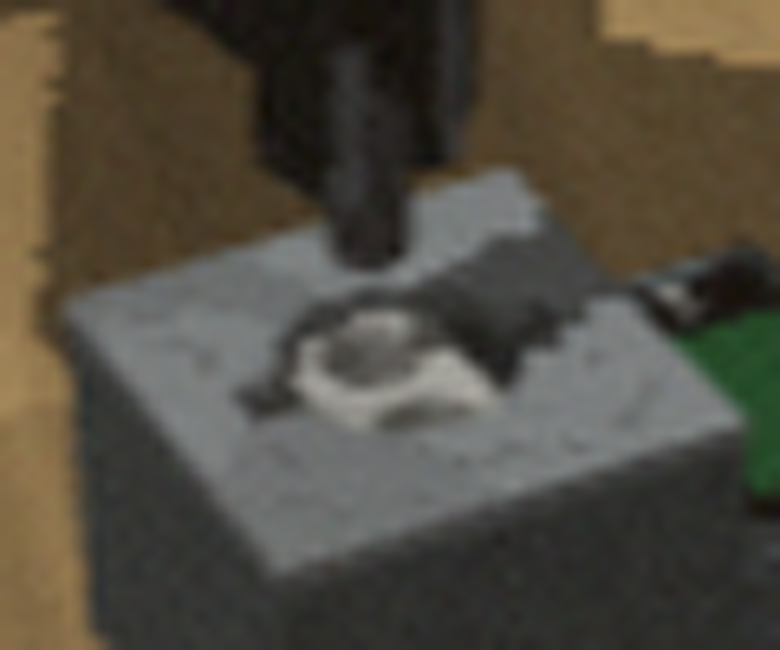

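```bash
python3 - <<'E'
from h import *
from scipy.optimize import least_squares
S=capture("side");o=np.array([263,170]);s=13;bias=np.array([-3,-5])
px=lambda u:(np.array(u,float)-bias)/s+o-0.5
print("pocketL",atz(S,px((372,352)),72.5))
# rim circle extents: left 277, top 288
sc=px([[70,298],[515,168],[283,576],[745,424]])
hw=48
Ls=np.array([[-hw,hw,80],[hw,hw,80],[-hw,-hw,80],[hw,-hw,80.]])
def W(q,L):
    c,s=np.cos(q[2]),np.sin(q[2]); R=np.array([[c,-s,0],[s,c,0],[0,0,1]]); return L@R.T+[q[0],q[1],0]
f=lambda q:(proj(S,W(q,Ls))-sc).ravel()
r=least_squares(f,[555,-25,.22]);print(r.x,np.round(f(r.x),2),W(r.x,np.array([[0,12.5,0],[0,-12.5,0]])))
E
```

```text
pocketL [552.39391572 -12.85151247  72.5       ]
[ 5.55036698e+02 -2.72556261e+01  2.03432601e-01] [-0.25  0.03 -0.04  0.08 -0.23 -0.17  0.52  0.02] [[552.51129343 -15.01339048   0.        ]
 [557.56210173 -39.49786179   0.        ]]
```

Emit:
send_rows(
  rows="0.1 0.8 0 0 0;0.1 1.6 0 0 0;0.1 1.9 0 0 0;0.1 1.9 0 0 0",
)

```text
time_s: 8.9
eef_pos: [551.5, -13.5, 95.0]
ee_rot: [0.689, -0.157, 0.69, 0.157]
force: [-0.4, -0.4, -0.4]
grip_width: 0.173
```

```bash
python3 - <<'E'
from ov import *
s=ctrl.sense();p=s["eef_pos"];go((552.3,-13.8,96),25.6)
print(overlay((555,-26.3,.215),(p[0],p[1],p[2]-17.7),"ov2.png",(295,195),40,40,16))
a=cv2.imread("pics/ov2.png")
E
```

```text
pos [551.5 -13.5  95. ] jaw 25.7 q1 -0.24 q6 -0.68 t 8.90 F [-0.4 -0.4 -0.4] w 0.173| shift [-0.1  -0.06  0.06] yaw units 0.01 or -35.99
(275, 175)
```

View pics/ov2.png

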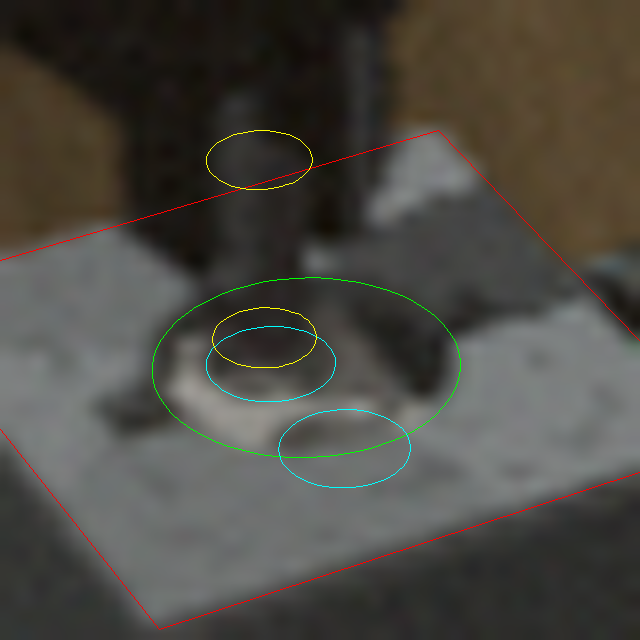

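View pics/raw_ov2.png

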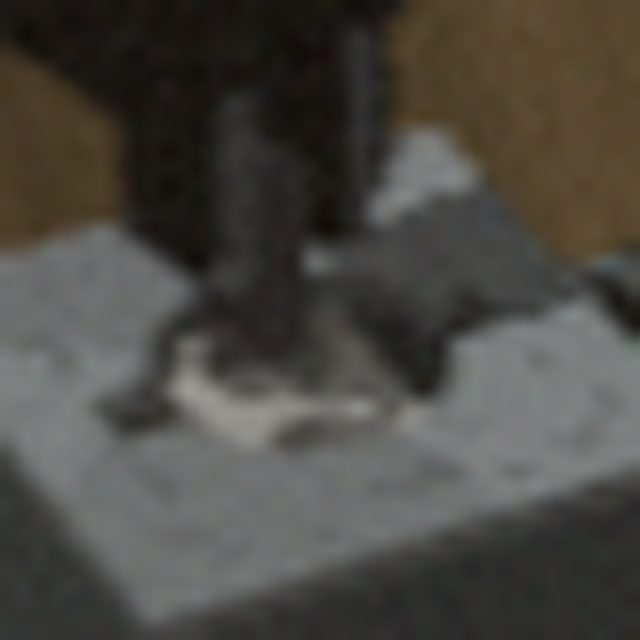

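Emit:
send_rows(
  rows="0.1 0 -0.04 0.03 0;0.1 0.3 -0.04 0.03 0;0.1 0.6 -0.04 0.03 0;0.1 0.9 -0.04 0.03 0;0.1 1.2 -0.04 0.03 0;0.1 1.2 -0.04 0.03 0",
)

```text
time_s: 9.55
eef_pos: [552.1, -13.8, 83.2]
ee_rot: [0.689, -0.157, 0.69, 0.157]
force: [0.1, 0.1, -0.7]
grip_width: 0.175
```

```bash
python3 - <<'E'
from ov import *
s=ctrl.sense();p=s["eef_pos"];go((552.3,-13.8,84),25.6)
print(overlay((555,-26.3,.215),(p[0],p[1],p[2]-17.7),"ov3.png",(295,195),40,40,16))
E
```

```text
pos [552.1 -13.8  83.2] jaw 25.7 q1 -0.24 q6 -0.68 t 9.55 F [ 0.1  0.1 -0.7] w 0.175| shift [-0.08 -0.01  0.02] yaw units 0.01 or -35.99
(275, 175)
```

View pics/raw_ov3.png

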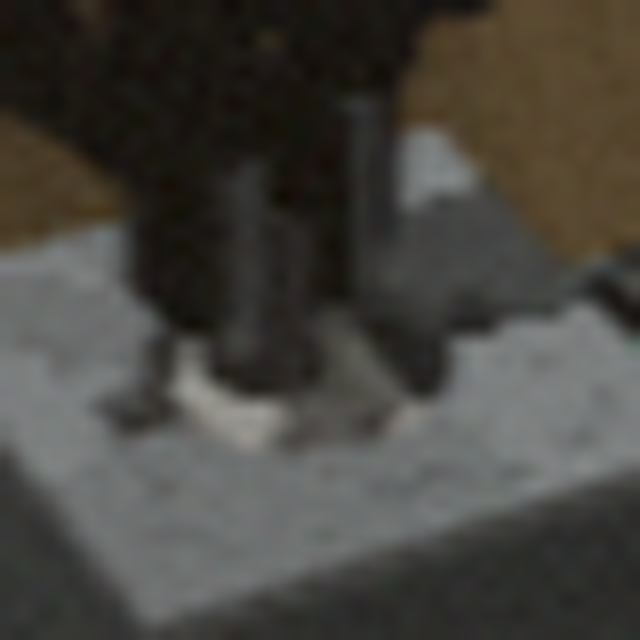

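Emit:
send_rows(
  rows="0.22 0 0 0 0;0.26 0 0 0 0;0.32 0 0 0 0;0.4 0 0 0 0;0.4 0 0 0 0;0.4 -1 0 0 0;0.4 -4 0 0 0;0.4 -8 0 0 0;0.4 -8 0 0 0",
)

```text
time_s: 10.5
eef_pos: [554.6, -14.3, 169.5]
ee_rot: [0.693, -0.159, 0.686, 0.155]
force: [0.2, -0.8, -0.4]
grip_width: 0.399
```

```bash
python3 - <<'E'
from ov import *
go((616,270.8,110),25.6)
print(overlay((555,-26.3,.215),None,"ov4.png",(295,195),40,40,16))
E
```

```text
pos [554.6 -14.3 169.5] jaw 25.7 q1 -0.24 q6 -0.68 t 10.50 F [ 0.2 -0.8 -0.4] w 0.399| shift [ 5.94 23.07 17.84] yaw units 0.01 or -35.99
(275, 175)
```

View pics/raw_ov4.png

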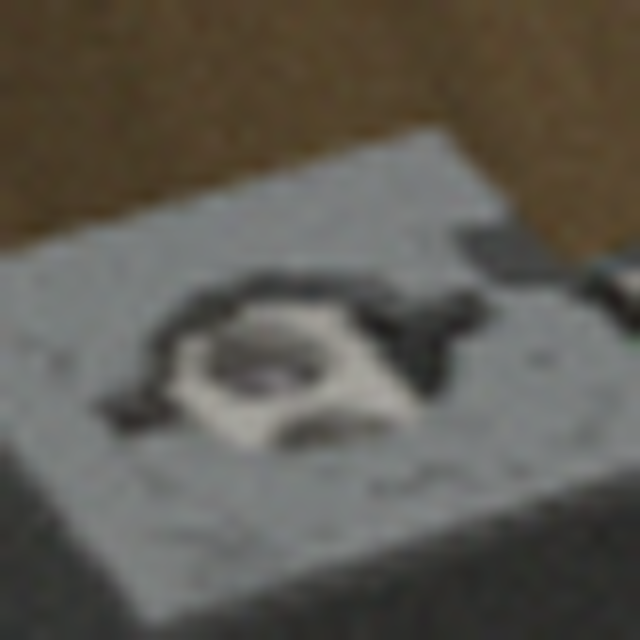

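Emit:
send_rows(
  rows="0.6 0 22.9 18.05 0;0.6 0 22.9 18.05 0;0.6 0 22.9 18.05 0;0.6 0 22.9 18.05 0;0.6 2 22.9 18.05 0;0.6 4 22.9 18.05 0;0.6 6.9 22.9 18.05 0;0.6 6.9 22.9 18.05 0;0.6 6.9 22.9 18.05 0;0.6 6.9 22.9 18.05 0;0.6 6.9 22.9 18.05 0",
)

```text
time_s: 11.65
eef_pos: [616.7, 270.1, 96.7]
ee_rot: [0.691, -0.157, 0.689, 0.157]
force: [-0.4, 0.6, -0.2]
grip_width: 0.606
```

```bash
python3 - <<'E'
from ov import *
go((616,270.8,18),25.6)
S=capture('side')
a,_=crop(S,proj(S,[616,271,50])[0],60,60,8,'');save('p5.png',a)
E
```

```text
pos [616.7 270.1  96.7] jaw 25.6 q1 0.24 q6 -0.21 t 11.65 F [-0.4  0.6 -0.2] w 0.606| shift [ 7.87  0.09 -0.05] yaw units -0.00 or 36.00
```

View pics/p5.png

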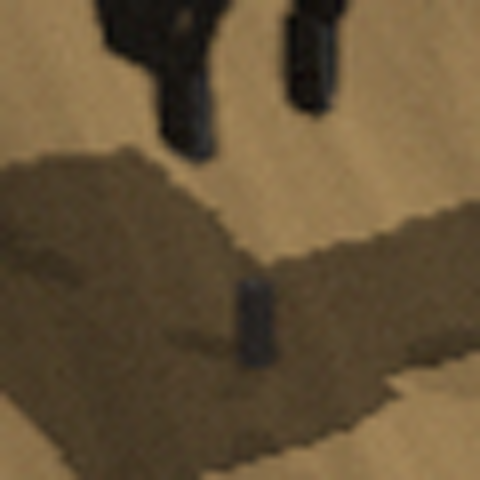

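Emit:
send_rows(
  rows="0.6 3.0 0.05 0 0;0.6 5.5 0.05 0 0;0.6 7.0 0.05 0 0;0.6 7.75 0.05 0 0;0.6 7.75 0.05 0 0;0.4 7.75 0.05 0 0;0.1 7.75 0.05 0 0;0.1 7.75 0.05 0 0;0.1 7.75 0.05 0 0;0.3 7.75 0.05 0 0;0.5 7.75 0.05 0 0",
  grip_force=20,
)

```text
time_s: 12.8
eef_pos: [615.5, 271.2, 17.1]
ee_rot: [0.689, -0.157, 0.69, 0.157]
force: [-1.2, 0.0, -0.3]
grip_width: 0.457
```

Emit:
send_rows(
  rows="0.5 0 0 0 1;0.5 0 0 0 2.7;0.5 0 0 0 4.4;0.5 0 0 0 6.1;0.5 0 0 0 7.8;0.5 0 0 0 9.5;0.5 0 0 0 11.2;0.5 0 0 0 12.9;0.5 0 0 0 14.6;0.5 0 0 0 16.3;0.5 0 0 0 18;0.5 0 0 0 18",
)

```text
time_s: 14.0
eef_pos: [615.5, 271.1, 17.0]
ee_rot: [0.598, 0.377, 0.598, -0.377]
force: [0.2, -0.5, -0.8]
grip_width: 0.497
```

Emit:
send_rows(
  rows="0.3 0 0 0 0;0.1 0 0 0 0;0.1 0 0 0 0;0.1 0 0 0 0;0.1 0 0 0 0",
  grip_force=25,
)

```text
time_s: 14.5
eef_pos: [615.6, 271.2, 17.2]
ee_rot: [0.599, 0.376, 0.599, -0.376]
force: [0.1, -0.0, 0.2]
grip_width: 0.174
```

```bash
python3 - <<'E'
from ov import *
go((616,270.8,18),-64.3)
S=capture('side')
a,_=crop(S,proj(S,[616,271,50])[0],60,60,8,'');save('p6.png',a)
E
```

```text
pos [615.6 271.2  17.2] jaw -64.3 q1 0.24 q6 1.36 t 14.50 F [ 0.1 -0.   0.2] w 0.174| shift [-0.08  0.02  0.05] yaw units -0.00 or 36.00
```

View pics/p6.png

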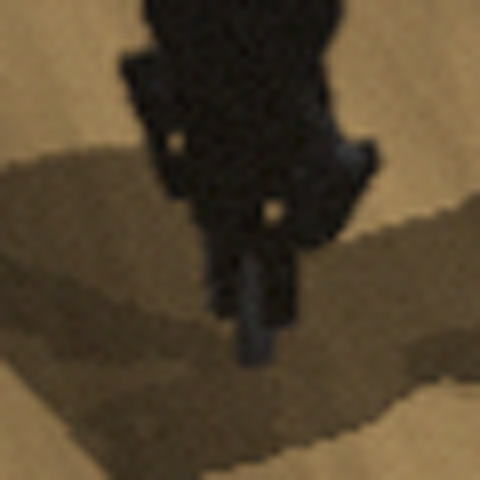

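Emit:
send_rows(
  rows="0.1 -5 0 0 0;0.1 -10 0 0 0;0.1 -13 -18.63 25.36 0;0.1 -13 -18.63 25.36 0;0.1 -13 -18.63 25.36 0;0.1 -13 -18.63 25.36 0;0.1 -13 -18.63 25.36 0;0.1 -13 -18.63 25.36 0;0.1 -13 -18.63 25.36 0;0.1 -10 -18.63 25.36 0;0.1 -8.3 -18.63 25.36 0;0.1 -8.3 -18.63 25.36 0",
)

```text
time_s: 15.75
eef_pos: [556.4, -37.5, 98.2]
ee_rot: [0.597, 0.376, 0.6, -0.377]
force: [-0.1, -0.1, 0.5]
grip_width: 0.171
```

```bash
python3 - <<'E'
from ov import *
s=ctrl.sense();p=s["eef_pos"];go((557.5,-38.2,96),-64.3)
print(overlay((555,-26.3,.215),(p[0],p[1],p[2]-17.2),"ov5.png",(295,195),40,40,16))
go((557.5,-38.2,96),-64.3)
a=cv2.imread("pics/ov5.png");b=cv2.imread("pics/raw_ov5.png");save("ov5b.png",cv2.resize(np.hstack([a,b]),(800,400)))
E
```

```text
pos [556.4 -37.5  98.2] jaw -64.3 q1 -0.28 q6 0.85 t 15.75 F [-0.1 -0.1  0.5] w 0.171| shift [0.22 0.07 0.11] yaw units -0.01 or 35.99
(275, 175)
pos [557.3 -37.6  99.8] jaw -64.3 q1 -0.28 q6 0.85 t 15.80 F [ 0.2 -0.1  0.5] w 0.174| shift [ 0.38 -0.01  0.06] yaw units -0.00 or 36.00
```

View pics/ov5b.png

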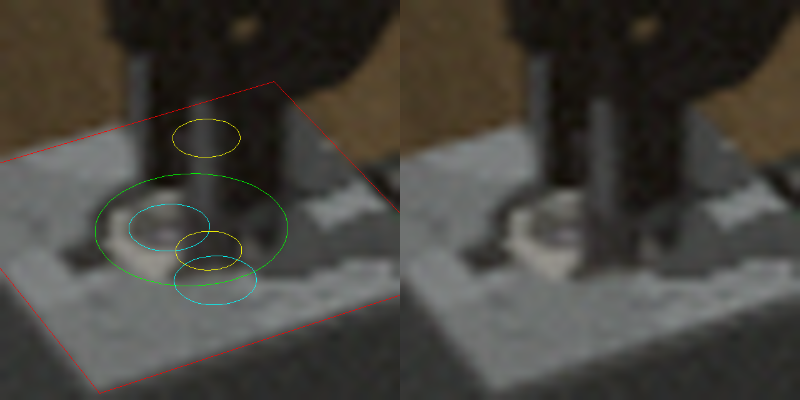

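Emit:
send_rows(
  rows="0.1 0.3 0 0.02 0;0.1 0.6 0 0.02 0;0.1 0.8 0 0.02 0;0.1 1.0 0 0.02 0;0.1 1.2 0 0.02 0;0.1 1.4 0 0.02 0;0.1 1.6 0 0.02 0;0.1 1.65 0 0.02 0",
)

```text
time_s: 16.6
eef_pos: [557.5, -38.1, 83.4]
ee_rot: [0.598, 0.376, 0.599, -0.377]
force: [-1.6, 1.9, -0.3]
grip_width: 0.174
```

```bash
python3 - <<'E'
from ov import *
s=ctrl.sense();p=s["eef_pos"];go((557.5,-38.2,83.5),-64.3)
print(overlay((555,-26.3,.215),(p[0],p[1],p[2]-17.2),"ov6.png",(295,195),40,40,16))
go((557.5,-38.2,83.5),-64.3)
a=cv2.imread("pics/ov6.png");b=cv2.imread("pics/raw_ov6.png");save("ov6b.png",cv2.resize(np.hstack([a,b]),(800,400)))
E
```

```text
pos [557.5 -38.1  83.4] jaw -64.3 q1 -0.28 q6 0.84 t 16.60 F [-1.6  1.9 -0.3] w 0.174| shift [-0.01  0.    0.01] yaw units -0.01 or 35.99
(275, 175)
pos [557.5 -38.2  83.5] jaw -64.3 q1 -0.28 q6 0.84 t 16.65 F [-1.2  1.6  0. ] w 0.175| shift [-0.    0.    0.01] yaw units -0.01 or 35.99
```

View pics/ov6b.png

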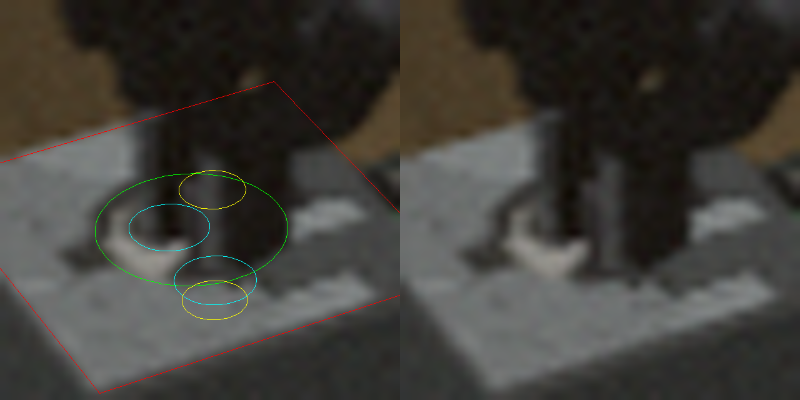

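Emit:
send_rows(
  rows="0.1 0 -0.03 -0.05 0;0.1 0 -0.03 -0.1 0;0.1 0 -0.03 -0.1 0",
)

```text
time_s: 16.95
eef_pos: [557.0, -37.5, 83.8]
ee_rot: [0.599, 0.377, 0.598, -0.377]
force: [-0.4, 0.6, 0.6]
grip_width: 0.171
```

Emit:
send_rows(
  rows="0.1 0 0 0 0;0.1 0 0 0 0",
)

```text
time_s: 17.15
eef_pos: [556.9, -37.5, 83.7]
ee_rot: [0.599, 0.377, 0.598, -0.377]
force: [0.3, -0.6, 0.6]
grip_width: 0.172
```

Emit:
send_rows(
  rows="0.1 0 0 -0.1 0;0.1 0 0 -0.2 0;0.1 0 0 -0.2 0;0.1 0 0 -0.2 0",
)

```text
time_s: 17.55
eef_pos: [556.0, -35.6, 83.7]
ee_rot: [0.599, 0.376, 0.599, -0.376]
force: [0.4, 0.2, 0.6]
grip_width: 0.17
```

Emit:
send_rows(
  rows="0.1 0 0 -0.1 0;0.1 0 0 -0.1 0;0.1 0 0 -0.1 0",
)

```text
time_s: 17.85
eef_pos: [555.6, -34.8, 83.7]
ee_rot: [0.599, 0.376, 0.599, -0.376]
force: [-0.1, 0.2, -0.1]
grip_width: 0.172
```

Emit:
send_rows(
  rows="0.1 0 0 -0.1 0;0.1 0 0 -0.1 0;0.1 0 0 -0.1 0",
)

```text
time_s: 18.15
eef_pos: [555.3, -34.1, 83.8]
ee_rot: [0.599, 0.376, 0.598, -0.377]
force: [1.0, -3.0, 0.2]
grip_width: 0.167
```

Emit:
send_rows(
  rows="0.1 0 0 -0.1 0;0.1 0 0 -0.1 0;0.1 0 0 -0.1 0",
)

```text
time_s: 18.45
eef_pos: [555.2, -33.8, 83.9]
ee_rot: [0.599, 0.376, 0.598, -0.377]
force: [3.1, -6.2, -1.7]
grip_width: 0.173
```

Emit:
send_rows(
  rows="0.1 0 0 0.2 0;0.1 0 0 0.36 0;0.1 0 0 0.36 0",
)

```text
time_s: 18.75
eef_pos: [556.2, -36.1, 83.6]
ee_rot: [0.598, 0.377, 0.599, -0.376]
force: [0.9, 0.1, -0.1]
grip_width: 0.174
```

Emit:
send_rows(
  rows="0.22 0 0 0 0;0.26 0 0 0 0;0.32 0 0 0 0;0.4 0 0 0 0;0.4 0 0 0 0;0.4 -1 0 0 0;0.4 -4 0 0 0;0.5 -9 0 0 0;0.5 -9 0 0 0",
)

```text
time_s: 19.65
eef_pos: [558.9, -36.8, 180.7]
ee_rot: [0.603, 0.378, 0.595, -0.375]
force: [0.3, -0.1, -1.0]
grip_width: 0.502
```

```bash
python3 - <<'E'
from ov import *
go((578,-263.5,120),3)
print(overlay((553.9,-24.2,.215),None,"ov7.png",(295,195),40,40,16))
go((578,-263.5,120),3)
a=cv2.imread("pics/ov7.png");b=cv2.imread("pics/raw_ov7.png");save("ov7b.png",cv2.resize(np.hstack([a,b]),(800,400)))
E
```

```text
pos [558.9 -36.8 180.7] jaw -64.3 q1 -0.27 q6 0.85 t 19.65 F [ 0.3 -0.1 -1. ] w 0.502| shift [ 6.16 -8.15 21.21] yaw units -13.47 or 22.53
(275, 175)
pos [557.7 -36.5 177.4] jaw -64.3 q1 -0.28 q6 0.85 t 19.70 F [-0.5 -0.7 -0.9] w 0.501| shift [ 5.8  -8.03 21.31] yaw units -13.47 or 22.53
```

View pics/ov7b.png

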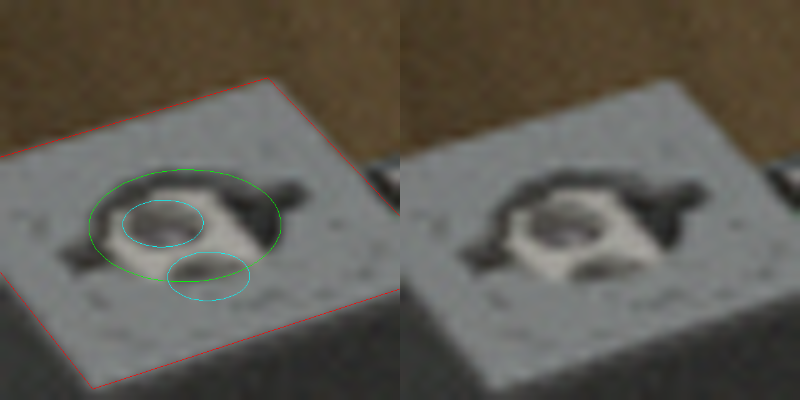

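Emit:
send_rows(
  rows="0.5 0 -7.86 21.4 -1.7;0.5 0 -7.86 21.4 -3.4;0.5 0 -7.86 21.4 -5.1;0.5 0 -7.86 21.4 -6.8;0.5 2 -7.86 21.4 -8.5;0.5 5 -7.86 21.4 -10.2;0.5 7.8 -7.86 21.4 -11.9;0.5 7.8 -7.86 21.4 -13.5;0.5 7.8 -7.86 21.4 -13.5;0.5 7.8 -7.86 21.4 -13.5",
)

```text
time_s: 20.7
eef_pos: [578.2, -263.2, 95.9]
ee_rot: [0.707, -0.018, 0.707, 0.018]
force: [0.0, 0.3, -0.3]
grip_width: 0.501
```

```bash
python3 - <<'E'
from ov import *
go((578,-263,29),3)
S=capture('side');T=capture('top')
a,_=crop(S,proj(S,[578,-263,50])[0],60,60,6,'');b,_=crop(T,proj(T,[554,-24,80])[0],60,60,6,'');save('p7.png',np.hstack([a,b]))
go((578,-263,29),3)
E
```

```text
pos [ 578.2 -263.2   95.9] jaw 2.9 q1 -0.61 q6 -0.66 t 20.70 F [ 0.   0.3 -0.3] w 0.501| shift [ 6.69  0.02 -0.02] yaw units -0.01 or 35.99
pos [ 578.3 -263.2   96.3] jaw 3.0 q1 -0.61 q6 -0.66 t 20.80 F [ 0.8 -0.9  0.8] w 0.499| shift [ 6.73  0.03 -0.04] yaw units -0.00 or 36.00
```

View pics/p7.png

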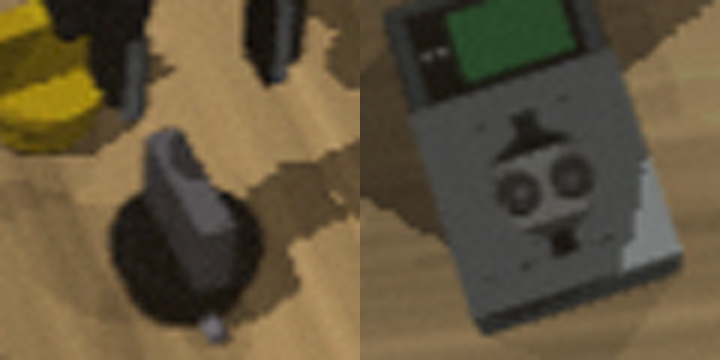

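Emit:
send_rows(
  rows="0.5 2.5 0.02 -0.02 0;0.5 4.5 0.02 -0.02 0;0.5 6 0.02 -0.02 0;0.5 6.6 0.02 -0.02 0;0.5 6.6 0.02 -0.02 0;0.3 6.6 0.02 -0.02 0;0 6.6 0.02 -0.02 0;0 6.6 0.02 -0.02 0;0 6.6 0.02 -0.02 0;0 6.6 0.02 -0.02 0",
  grip_force=50,
)

```text
time_s: 21.8
eef_pos: [578.5, -263.3, 30.9]
ee_rot: [0.707, -0.02, 0.706, 0.019]
force: [0.5, 0.2, 6.3]
grip_width: 0.153
```

```bash
python3 - <<'E'
from ov import *
go((554,-24.3,150),102.3)
S=capture('side');T=capture('top')
a,_=crop(S,proj(S,[578,-263,50])[0],50,50,8,'');b,_=crop(T,proj(T,[578,-263,50])[0],50,50,8,'');save('p8.png',np.hstack([a,b]))
E
```

```text
pos [ 578.5 -263.3   30.9] jaw 3.2 q1 -0.61 q6 -0.67 t 21.80 F [0.5 0.2 6.3] w 0.153| shift [-11.95  23.99  -1.11] yaw units 16.17 or -19.83
```

View pics/p8.png

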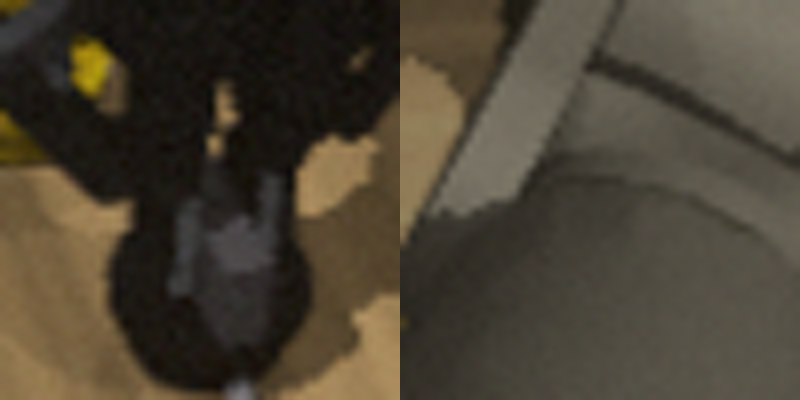

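Emit:
send_rows(
  rows="0 -1 0 0 0;0 -4 0 0 0;0 -8 0 0 0;0 -12 0 0 0;0 -12 4 0 -1.6;0 -12 8 0 -3.3;0 -12 12 -0.5 -5;0 -12 16 -0.5 -6.7;0 -12 20 -1 -8.4;0 -12 23.97 -1.1 -10;0 -12 23.97 -1.1 -11.7;0 -12 23.97 -1.1 -13.4",
)

```text
time_s: 23.1
eef_pos: [553.4, -23.0, 150.3]
ee_rot: [0.577, -0.409, 0.577, 0.409]
force: [-0.1, 0.1, -0.9]
grip_width: 0.155
```

Emit:
send_rows(
  rows="0 0 0 0 -1.6;0 0 0 0 -3.2;0 0 0 0 -4.8;0 0 0 0 -6.4;0 0 0 0 -6.4;0 0 0 0 -6.4",
)

```text
time_s: 23.7
eef_pos: [553.6, -24.2, 149.9]
ee_rot: [0.445, -0.549, 0.445, 0.549]
force: [-0.0, -0.6, -1.8]
grip_width: 0.154
```

```bash
python3 - <<'E'
from ov import *
go((554,-24.3,125),102.3)
S=capture('side');T=capture('top')
a,_=crop(S,proj(S,[554,-24,110])[0],60,60,6,'');b,_=crop(T,proj(T,[554,-24,110])[0],60,60,6,'');save('p9.png',np.hstack([a,b]))
E
```

```text
pos [553.6 -24.2 149.9] jaw 101.9 q1 -0.26 q6 -2.03 t 23.70 F [-0.  -0.6 -1.8] w 0.154| shift [ 2.49 -0.03 -0.02] yaw units -0.07 or 35.93
```

View pics/p9.png

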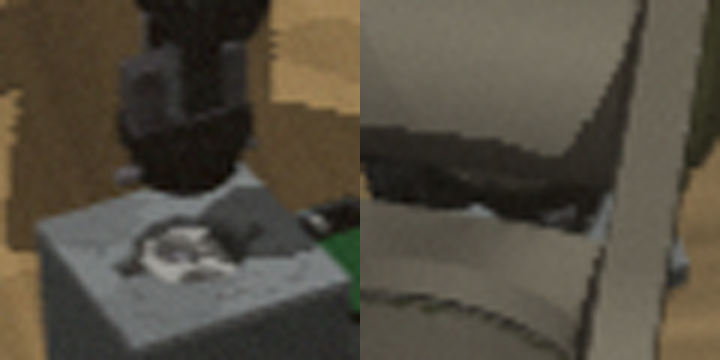

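Emit:
send_rows(
  rows="0 1 -0.03 0 0;0 2 -0.03 0 0;0 3.3 -0.03 0 0;0 3.3 -0.03 0 0;0 3.3 -0.03 0 0",
)

```text
time_s: 24.3
eef_pos: [553.9, -24.2, 116.3]
ee_rot: [0.444, -0.55, 0.444, 0.55]
force: [0.7, -0.0, -0.7]
grip_width: 0.156
```

```bash
cat > ovc.py <<'E'
from h import *
def ovc(name,q=(554.1,-24.3,.215),dz=30.9,c=(295,190),w=46,h=46,s=14):
    st=ctrl.sense();R=Rt(st);p=st["eef_pos"];z=R[:,2];bh=np.arctan2(z[1],z[0])-np.pi/2
    S=capture("side");a,o=crop(S,c,w,h,s,"");b=a.copy();t=np.linspace(0,6.28,80)
    def W(q,L,z0=0):
        L=np.array(L,float);cc,ss=np.cos(q[2]),np.sin(q[2]);M=np.array([[cc,-ss,0],[ss,cc,0],[0,0,1]]);return L@M.T+[q[0],q[1],z0]
    def dr(P,col): cv2.polylines(a,[((proj(S,P)-o+0.5)*s).astype(np.int32)],True,col,1)
    dr(W(q,[[-48,48,80],[-48,-48,80],[48,-48,80],[48,48,80]]),(0,0,255))
    dr(W(q,np.c_[23.5*np.cos(t),23.5*np.sin(t),80+0*t]),(0,255,0))
    for sx in(1,-1): dr(W(q,[[sx*23,5.5,80],[sx*33,5.5,80],[sx*33,-5.5,80],[sx*23,-5.5,80]]),(0,255,0))
    k=(p[0],p[1],bh);z0=p[2]-dz
    for zz,r in((0,21.5),(20,27),(25,27)): dr(W(k,np.c_[r*np.cos(t),r*np.sin(t),zz+0*t],z0),(0,255,255))
    for sx in(1,-1):dr(W(k,[[sx*21,3.5,5.5],[sx*30,3.5,5.5],[sx*30,-3.5,5.5],[sx*21,-3.5,5.5]],z0),(255,255,0))
    dr(W(k,[[25,7,55],[25,-7,55],[-25,-7,55],[-25,7,55]],z0),(0,255,255))
    save(name,cv2.resize(np.hstack([a,b]),(800,400)))
    print(np.round(p,1),"cap foot z %.1f bar heading %.1f"%(z0,np.degrees(bh)),np.round(st["force"],1),np.round(st["wrist_torque"],2),st["time_s"],"q6 %.2f"%st["joints"][5])
E
python3 -c "
from ovc import *
ovc('oc1.png')"
```

```text
[553.9 -24.2 116.3] cap foot z 85.4 bar heading 12.1 [ 0.7 -0.  -0.7] [0.01 0.06 0.  ] 24.3 q6 -2.04
```

View pics/oc1.png

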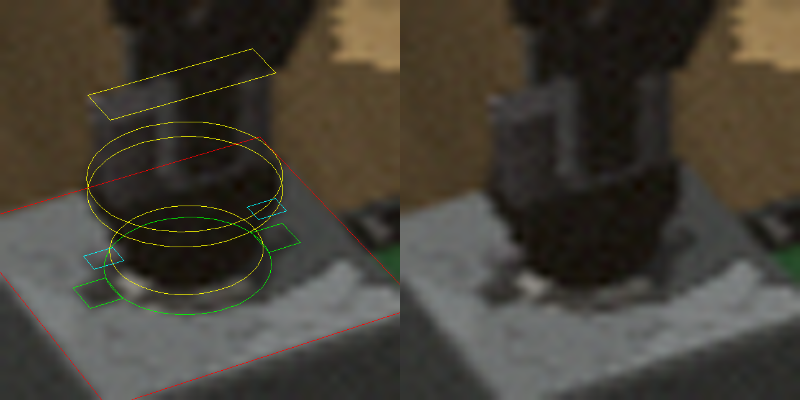

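Emit:
send_rows(
  rows="0 0.3 0.01 0 0;0 0.5 0.01 0 0;0 0.7 0.01 0 0;0 0.9 0.01 0 0;0 0.9 0.01 0 0",
)

```text
time_s: 24.85
eef_pos: [553.8, -24.2, 107.4]
ee_rot: [0.444, -0.55, 0.444, 0.55]
force: [-0.2, -0.7, -0.4]
grip_width: 0.153
```

```bash
python3 -c "
from ovc import *
ovc('oc2.png')"
```

```text
[553.8 -24.2 107.4] cap foot z 76.5 bar heading 12.2 [-0.2 -0.7 -0.4] [ 0.02 -0.01 -0.07] 24.85 q6 -2.04
```

View pics/oc2.png

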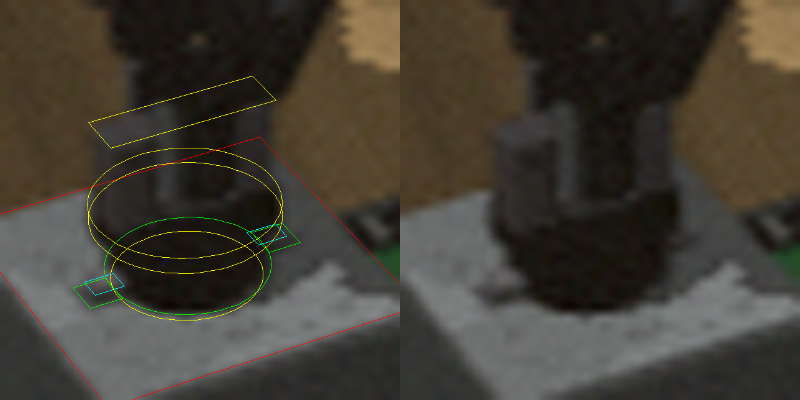

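Emit:
send_rows(
  rows="0 0.2 0 0 0;0 0.4 0 0 0;0 0.6 0 0 0;0 0.6 0 0 0",
)

```text
time_s: 25.3
eef_pos: [554.0, -24.2, 101.8]
ee_rot: [-0.444, 0.55, -0.444, -0.55]
force: [-1.8, 0.2, 3.4]
grip_width: 0.152
```

Emit:
send_rows(
  rows="0 0.2 0 0 0;0 0.3 0 0 0;0 0.3 0 0 0",
)

```text
time_s: 25.6
eef_pos: [554.0, -24.2, 98.8]
ee_rot: [-0.444, 0.55, -0.444, -0.55]
force: [-1.2, 0.7, 4.4]
grip_width: 0.157
```

Emit:
send_rows(
  rows="0 0.2 0 0 0;0 0.4 0 0 0;0 0.6 0 0 0;0 0.7 0 0 0;0 0.7 0 0 0",
)

```text
time_s: 26.1
eef_pos: [554.1, -24.2, 92.2]
ee_rot: [-0.444, 0.55, -0.444, -0.55]
force: [-2.7, 1.2, 7.2]
grip_width: 0.154
```

```bash
python3 -c "
from ovc import *
ovc('oc3.png')"
```

```text
[554.1 -24.2  92.2] cap foot z 61.3 bar heading 12.2 [-2.7  1.2  7.2] [0.09 0.46 0.01] 26.1 q6 -2.04
```

View pics/oc3.png

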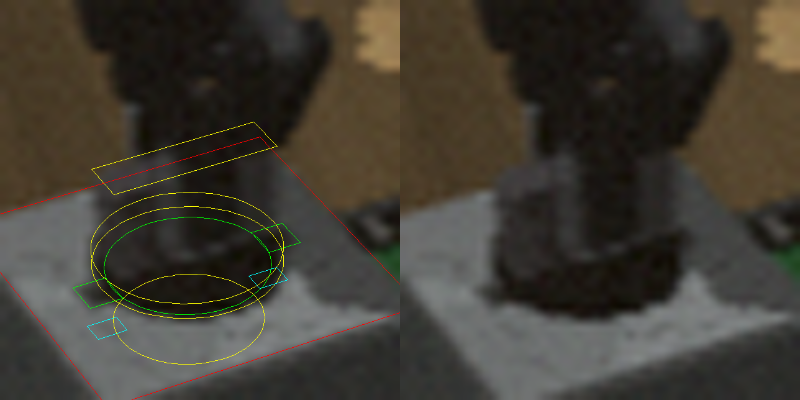

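Emit:
send_rows(
  rows="0 0.1 0.03 0 0;0 0.2 0.03 0 0;0 0.2 0.03 0 0;0 0.2 0.03 0 0",
)

```text
time_s: 26.55
eef_pos: [554.0, -24.3, 90.9]
ee_rot: [-0.444, 0.551, -0.444, -0.55]
force: [-4.1, 0.6, 12.9]
grip_width: 0.154
```

Emit:
send_rows(
  rows="0 0 0 0 0.6;0 0 0 0 1.6;0 0 0 0 2.6;0 0 0 0 3.6;0 0 0 0 4.6;0 0 0 0 5.6;0 0 0 0 6",
)

```text
time_s: 27.25
eef_pos: [554.6, -24.6, 90.9]
ee_rot: [0.573, -0.416, 0.571, 0.415]
force: [-0.1, -0.4, 10.1]
grip_width: 0.154
```

```bash
python3 -c "
from ovc import *
ovc('oc4.png')"
```

```text
[554.6 -24.6  90.9] cap foot z 60.0 bar heading -18.0 [-0.1 -0.4 10.1] [0.01 0.04 0.05] 27.25 q6 -1.51
```

View pics/oc4.png

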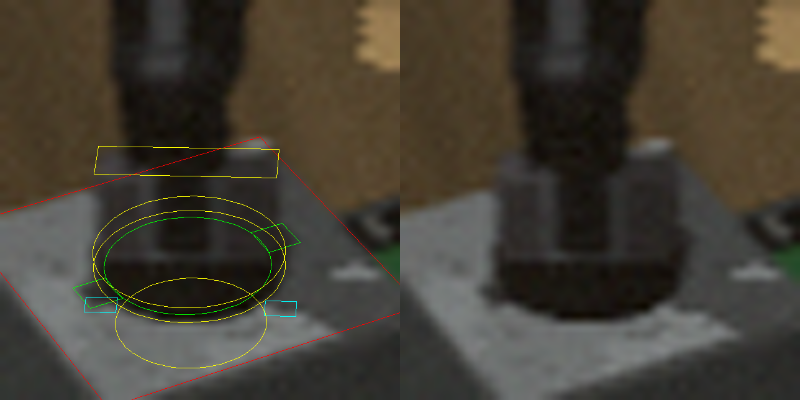

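Emit:
send_rows(
  rows="0 0 0 0 1.2;0 0 0 0 2.4;0 0 0 0 3.6;0 0 0 0 4.8;0 0 0 0 6;0 0 0 0 7.2;0 0 0 0 8.4;0 0 0 0 9.6;0 0 0 0 10.8;0 0 0 0 11.6;0 0 0 0 12;0 0 0 0 12",
)

```text
time_s: 28.5
eef_pos: [554.7, -24.6, 90.9]
ee_rot: [0.704, -0.075, 0.702, 0.074]
force: [0.4, -0.4, 9.3]
grip_width: 0.152
```

Emit:
send_rows(
  rows="0 0 0 0 0.3;0 0 0 0 0.5;0 0 0 0 0.5",
)

```text
time_s: 28.8
eef_pos: [554.7, -24.6, 90.9]
ee_rot: [0.706, -0.06, 0.704, 0.059]
force: [-0.4, -0.5, 9.9]
grip_width: 0.148
```

```bash
python3 -c "
from ovc import *
ovc('oc5.png')"
```

```text
[554.7 -24.6  90.9] cap foot z 60.0 bar heading -80.4 [-0.4 -0.5  9.9] [-0.07  0.09 -0.01] 28.8 q6 -0.42
```

View pics/oc5.png

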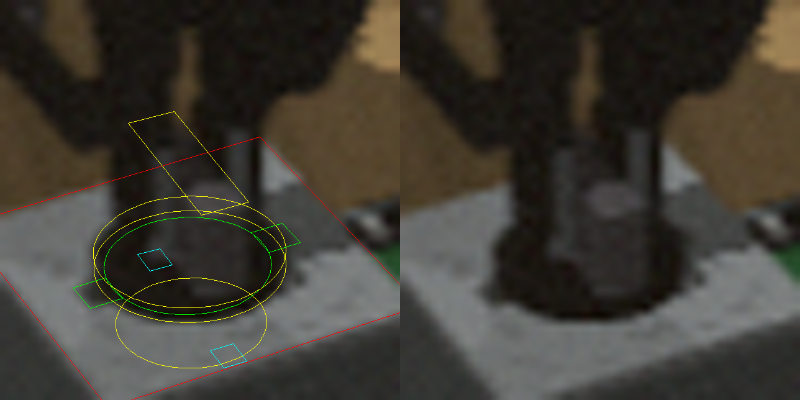

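Emit:
send_rows(
  rows="0 0.05 0 0 0.2;0 0.1 0 0 0.4;0 0.15 0 0 0.6;0 0.15 0 0 0.6;0 0.15 0 0 0.6;0 0.15 0 0 0.6;0 0.15 0 0 0.6",
)

```text
time_s: 29.55
eef_pos: [555.1, -24.7, 90.8]
ee_rot: [0.707, -0.042, 0.704, 0.041]
force: [-3.1, 0.9, 21.1]
grip_width: 0.153
```

```bash
python3 -c "
from ovc import *
ovc('oc6.png')
a=cv2.imread('pics/oc6.png')
T=capture('top');S=capture('side');save('end_s.png',S['pixels'][:,:,::-1])
ovc('oc7.png')"
```

```text
[555.1 -24.7  90.8] cap foot z 59.9 bar heading -83.3 [-3.1  0.9 21.1] [0.06 0.68 0.41] 29.55 q6 -0.37
[555.  -24.7  90.8] cap foot z 59.9 bar heading -83.3 [-3.9  0.5 21.8] [0.13 0.76 0.38] 29.7 q6 -0.37
```

View pics/oc6.png

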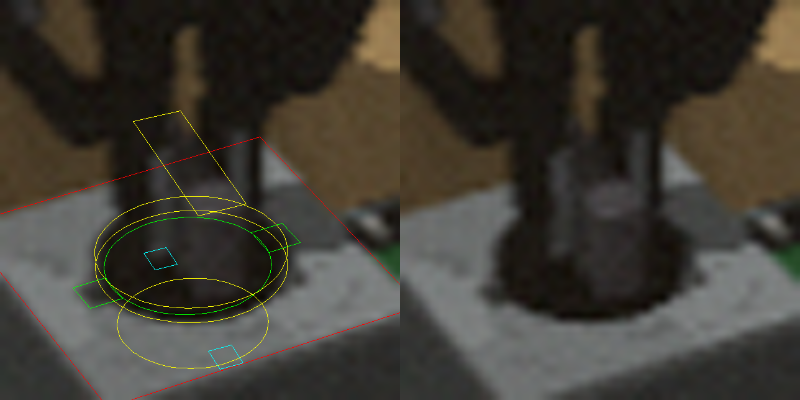

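View pics/end_s.png

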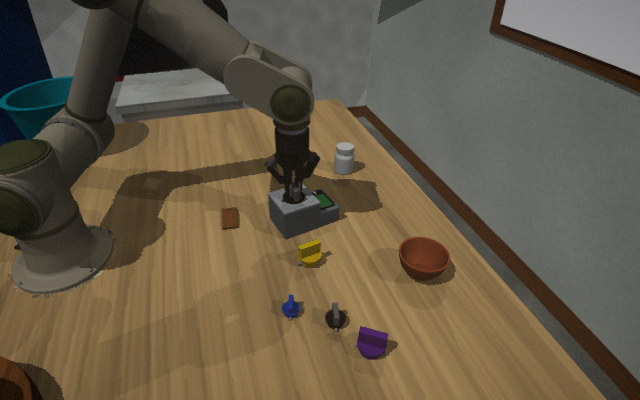

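The flange is on the rim: 21 N of push moved it no further. The stop is felt as a 0.4 N m moment about vertical. Handing in.

```bash
python3 -c "
from h import *
from rig import workorder
print(workorder.finish_job()); s=ctrl.sense(); print(s['time_s'],np.round(s['eef_pos'],1),np.round(s['force'],1),s['grip_width'])"
```

```text
the job is handed in; nothing more can be done
None
the job is handed in; nothing more can be done
```

I put both cells into the logger's pockets and closed it with the larger black cap. I handed the job in at about 29.7 s with the cap still gripped and pressed; no verdict is reported.

- **Cells:** I gripped each cell twice at right angles to centre it, lowered it about 7 mm into its bore and released it. I found the second pocket's centre by touching its walls. In the top view, before the cap went on, both pockets showed a cell inside. I could not measure the cells' final depth or offset directly.
- **Cap:** It went in along the notches with no side force until it met the spring. I pushed it home and turned it clockwise. The last checks read:

| Check | Reading |
|---|---|
| Downward push | about 21 N, with no further travel, so the flange is on the rim |
| Tool height | 90.8 mm, against about 90.9 expected |
| Turn | about 95°; the stop shows as a 0.4 N m moment about vertical |
| Grip | 50 N on the bar |
| Offset from the socket axis | about 1 mm by the arm's reading and my socket fit |

- **Disagreements:** The two cameras placed the logger about 2 mm apart in y. Touching the pocket walls settled on roughly the top camera's value. By that result the first cell was dropped about 2 mm off its pocket's centre, but it went in without contact.
- **Bystanders:** The bowl, jar and rib look unmoved in the final side view; I did not measure them.

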